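# Pair the stoneware bowls with their cradles and tally the set

## Robot

A 7-joint arm with a two-finger parallel gripper is mounted at the origin on the work surface. World frame = base frame: x ahead of the robot, y to its left, z up, the work surface at z = 0. Lengths are in m, angles in rad, forces in N, time in s.
With the tool pointing down it reaches from about 0.425 to 0.8 m from the base axis. Payload 8.3 kg.
Tool frame: the origin (TCP) lies midway between the tips of the shut fingers; the grasp point (between the pads) lies 19 mm behind it; z points along the fingers, y is the line along which they close (so a half turn about z gives the same grasp; the last joint's range is limited). The gripper opens to 85 mm and grips with 20 to 120 N. Pads are 22 mm wide; open, the fingers measure 114 mm over their backs; the gripper's body (76 mm by 85 mm) begins 54 mm behind the grasp point. The pads swing forward as they close: fully open they stand 13 mm farther back than shut.
Start: joints at [-1.203, 0.383, 0.016, 1.37, -0.006, 1.388, -0.046], TCP at [0.261, 0.568, 0.202] pointing down, gripper open.
Joint ranges: [-2.95, 2.95], [-0.25, 2.06], [-1.52, 1.56], [0.18, 2.33], [-1.44, 4.58], [0.02, 2.06], [-3.01, 3.01]. Speed limits (rad/s): [2.39, 2.39, 3.01, 3.01, 3.14, 3.14, 3.14].

## Interface

Orientations are given as a rotation vector (axis times angle).
In Python, from plant import robot gives the robot as it stands. The module is installed in compiled form; this text tells all that it offers.
- The arm moves only by the tool carry_out, never from a script. Its argument "plan" is a list of rows, each an object of numbers: "x", "y", "z": the shift along the tool's x, y, z in cm; "spin": the turn about the tool's z in degrees; "hand": the opening, from -1 (shut) to 1 (fully open). A call has exactly 8 rows; each row is the pose to reach, as a shift and turn from the pose commanded when the call began, along the tool's axes at that moment; what a row does not reach only later rows make up. A row lasts 1/8 s, in which the tool goes at most 62.5 mm and 10.7 degrees, less where a joint would pass 70% of its speed; a pose out of reach is approached as far as the arm can. A call with a gripper value outside its range is refused whole. The fingers move at their own pace and stop on an object; "squeeze" is the grip in N (left out, the last holds). Time passes only in rows, so rows that repeat a pose let the fingers close, or fill a call up. It gives the time, the measured TCP pose, the force, the opening and the grip force at its end, in the units of the state.
- robot.state(): the state, without advancing time (a new reading comes with each control period).
- robot.get_image(name): name is "scene" or "top" or "wrist"; returns a dict with "pixels" (480x640x3 uint8, blue, green, red), "depth" (480x640 float32, m along the optical axis (not along the pixel's ray), 0 where there is no reading), "K" (3x3 intrinsics, pixels), "dist_coeffs" ([k1, k2, p1, p2, k3] as OpenCV has them; the pictures are not rectified), "world_from_camera" (4x4, takes a point from camera to world coordinates). Camera axes: x right, y up, looking along -z (the intrinsics and any distortion apply to the point x, -y, -z); pixel columns grow to the right and rows downward; lengths in m; the calibration is good to about 2 mm. A picture is of the moment at which its call begins.
- robot.sign_off(): hands the job in; it is judged then, once.
The state is a dict: "time_s": time; "joint_positions": joint angles; "joint_vel": joint speeds; "joint_torque": joint torques, N m; "position": TCP position; "tool_rot": TCP orientation; "wrist_force": force on the tool from outside, world axes, zero at the start; "ft_torque": the same for the moment, N m; "opening": finger opening in m; "grasp_force": force on a finger pad.
Only numpy, scipy, OpenCV 4.12 (cv2) and the standard library are available. Lean on these libraries where they do the work, as an engineer would, in place of code of your own. Each camera call takes 0.05 s, during which the arm holds its last target. There are 200 camera calls.

## Task

Slide each of the three bowls along the counter, without lifting or tipping it, into the horseshoe cradle of its own colour until it sits fully home against the closed back, leaving everything else standing where it is. Only when all three are paired, swing the tally counter's lever all the way to its stop and let it spring back, to log the finished set.

Things in the scene. Friction and masses are not known exactly. Their poses are not given: they have to be found in the camera images.
- bowl_grey: loose grey stoneware bowl, round: outside diameter 82 at the foot widening to 84 at 12 mm height and to 92 at the rim, 54 high, wall 5 thick, open on top, inner floor 6 above the counter; about 0.4 kg, glazed (friction about 0.4 on wood and on fingers). Origin: centre of its underside, z up. Fingertips let down inside it can tow it along by its wall
- bowl_blue: loose blue stoneware bowl, round: outside diameter 82 at the foot widening to 84 at 12 mm height and to 92 at the rim, 54 high, wall 5 thick, open on top, inner floor 6 above the counter; about 0.4 kg, glazed (friction about 0.4 on wood and on fingers). Origin: centre of its underside, z up. Fingertips let down inside it can tow it along by its wall
- bowl_terracotta: loose terracotta stoneware bowl, round: outside diameter 82 at the foot widening to 84 at 12 mm height and to 92 at the rim, 54 high, wall 5 thick, open on top, inner floor 6 above the counter; about 0.4 kg, glazed (friction about 0.4 on wood and on fingers). Origin: centre of its underside, z up. Fingertips let down inside it can tow it along by its wall
- cradle_grey: fixed grey horseshoe cradle: half-round rail 12 high, inner radius 46, outer 54 about the origin, closed to its own +x, open to its -x, where flared ends reach 23 in front of the origin (mouth 108 wide, 124 outside); a paint-thin disc marks the seat. Origin: seat centre, on the counter. A bowl slides in along +x and is home against the closed back, its centre then 4 past the origin
- cradle_blue: fixed blue horseshoe cradle: half-round rail 12 high, inner radius 46, outer 54 about the origin, closed to its own +x, open to its -x, where flared ends reach 23 in front of the origin (mouth 108 wide, 124 outside); a paint-thin disc marks the seat. Origin: seat centre, on the counter. A bowl slides in along +x and is home against the closed back, its centre then 4 past the origin
- cradle_terracotta: fixed terracotta horseshoe cradle: half-round rail 12 high, inner radius 46, outer 54 about the origin, closed to its own +x, open to its -x, where flared ends reach 23 in front of the origin (mouth 108 wide, 124 outside); a paint-thin disc marks the seat. Origin: seat centre, on the counter. A bowl slides in along +x and is home against the closed back, its centre then 4 past the origin
- tally_lever (a joint): sprung lever on top of the tally counter, rad: 0 at rest, 1.0 at its stop; a spring returns it (about 1.2 N at the knob at rest, about 2.4 N at the stop). As it is swung the knob moves clockwise seen from above about the pivot
- tally_knob (a point): on the axis of the red upright knob at the lever's end, diameter 18, 36 high; the point lies 14 below its top and 72.5 above the counter, 72 from the pivot axis. Only the steel arm (14 wide, 7 thick, its top 57 above the counter) lies between knob and pivot
- tally_pivot (a point): on the lever's upright pivot axis, at the knob point's height (72.5 above the counter). Its axes are those of the grey counter box (75 wide, 45 high, fixed, from 30 in front of the pivot to 55 behind it), whose front faces its -x; at rest the lever points 0.5 rad to the -y side of that -x direction, at its stop 0.5 rad to the +y side
- tumbler_a: upturned smoked-glass tumbler, diameter 64, 80 high, loose bystander, upright; origin: centre of its underside. Leave it where it stands
- tumbler_b: upturned smoked-glass tumbler, diameter 64, 80 high, loose bystander, upright; origin: centre of its underside. Leave it where it stands
- sugar_jar: white ceramic jar with a wooden lid, diameter 72, 85 high, loose bystander, upright; origin: centre of its underside. Leave it where it stands
- mug: white mug, diameter 76, 82 high, its handle sticks out to its own +y, to about 70 from its centre, loose bystander, upright; origin: centre of its underside. Leave it where it stands
- pepper_mill: dark wooden pepper mill, diameter 52, 82 high, loose bystander, upright; origin: centre of its underside. Leave it where it stands
- olive_jar: green glass jar, diameter 64, 85 high, loose bystander, upright; origin: centre of its underside. Leave it where it stands
- spice_tin: brass tin, diameter 68, 85 high, loose bystander, upright; origin: centre of its underside. Leave it where it stands
There are look-alikes about, which are no part of the job. Of the things that look like the cradle_terracotta, the smaller one is meant.

How it is judged:
By the outcome, as a careful person would: the job done as asked, in the order asked, and still so for the second after the job is handed in, with the robot touching nothing.
It also fails if it takes over 72 s, if anything falls off the work surface, if the arm or the gripper's body presses on something with over 40 N, if the wrist force passes 120 N, or if a joint passes its speed limit or range.

## Working session

There is one attempt and no reset: what is moved stays moved. The work goes in short steps, Python scripts to look and compute and a tool call to move; the robot and the scene stay as the last step left them, time stands still between calls to the robot, and variables do not carry over. Pictures are saved under pics/ and viewed, at most 10 in all, crops included, and the job is handed in when it is done.

Besides the shell and the picture viewer there is one more tool, called after "Request:" as name(argument=value, ...) on one line, values as JSON. carry_out: Moves the arm, as the interface text tells. Its arguments: {"type":"object","properties":{"plan":{"type":"array","items":{"type":"object","properties":{"x":{"type":"number"},"y":{"type":"number"},"z":{"type":"number"},"spin":{"type":"number"},"hand":{"type":"number"}}}},"squeeze":{"type":"number"}},"required":["plan"]}

```bash
mkdir -p pics; cat > h.py <<'E'
import numpy as np, cv2
from plant import robot
def shot(n):
    d=robot.get_image(n); np.savez('%s.npz'%n,**{k:np.asarray(v) for k,v in d.items()}); return d
def load(n): return dict(np.load('%s.npz'%n))
def rays(d,uv):
    p=cv2.undistortPoints(np.float64(uv).reshape(-1,1,2),d['K'],d['dist_coeffs']).reshape(-1,2)
    T=d['world_from_camera']; v=np.c_[p[:,0],-p[:,1],-np.ones(len(p))]@T[:3,:3].T
    return T[:3,3],v
def onplane(d,uv,z):
    o,v=rays(d,uv); return o+v*((z-o[2])/v[:,2])[:,None]
def cloud(d):
    h,w=d['depth'].shape; u,v=np.meshgrid(np.arange(w),np.arange(h))
    o,r=rays(d,np.c_[u.ravel(),v.ravel()]); return (o+r*d['depth'].reshape(-1,1)).reshape(h,w,3)
def proj(d,P):
    T=np.linalg.inv(d['world_from_camera']); c=np.atleast_2d(P)@T[:3,:3].T+T[:3,3]; c=c*[1,-1,-1]
    return cv2.projectPoints(c,np.zeros(3),np.zeros(3),d['K'],d['dist_coeffs'])[0].reshape(-1,2)
E
python3 - <<'E'
from h import *
for n in('top','scene'):
    d=shot(n); cv2.imwrite('pics/%s0.png'%n,d['pixels']); print(n,d['world_from_camera'].round(3),d['K'][0,0],d['dist_coeffs'])
s=robot.state();print(s)
E
```

```text
top [[ 0.028  0.985 -0.17   0.189]
 [-1.     0.027 -0.005 -0.01 ]
 [-0.     0.17   0.985  1.875]
 [ 0.     0.     0.     1.   ]] 623.274167566285 [-0.16142169  0.          0.          0.          0.        ]
scene [[-0.227 -0.669  0.708  1.574]
 [ 0.974 -0.158  0.163  0.259]
 [ 0.003  0.726  0.688  1.103]
 [ 0.     0.     0.     1.   ]] 565.931903666929 [0.0620433 0.        0.        0.        0.       ]
{'time_s': 0.1, 'joint_positions': array([-1.20291653,  0.38416564,  0.01634282,  1.3710147 , -0.00632815,
        1.38820767, -0.04647672]), 'joint_vel': array([ 0.00078774, -0.00243691,  0.00053028, -0.00113908,  0.00023972,
       -0.00079582,  0.00070087]), 'joint_torque': array([ 2.82219182e-03, -6.29130149e+01,  8.47529378e-01, -3.72751164e+01,
        1.67500583e-02,  1.04959152e-02,  3.82625319e-05]), 'position': array([0.26071951, 0.56747994, 0.201387  ]), 'tool_rot': array([-6.71192872e-01, -3.06865754e+00,  2.67705810e-03]), 'wrist_force': array([ 0.19576128,  0.11392041, -0.60130046]), 'ft_torque': array([ 0.04657169, -0.00731141, -0.03377627]), 'grasp_force': 0.0, 'opening': 0.08552303014132659}
```

View pics/top0.png

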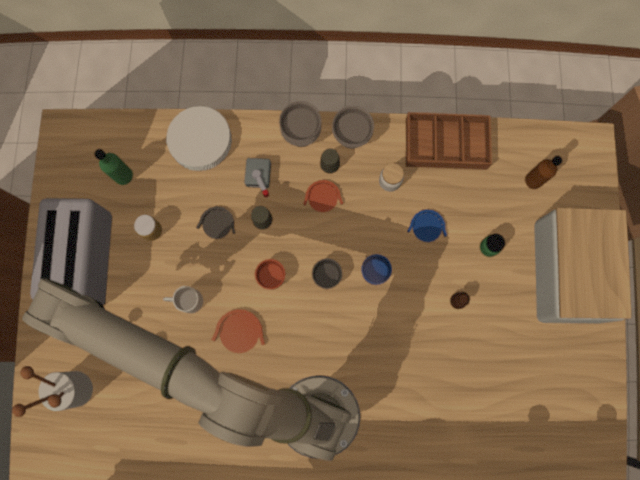

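View pics/scene0.png

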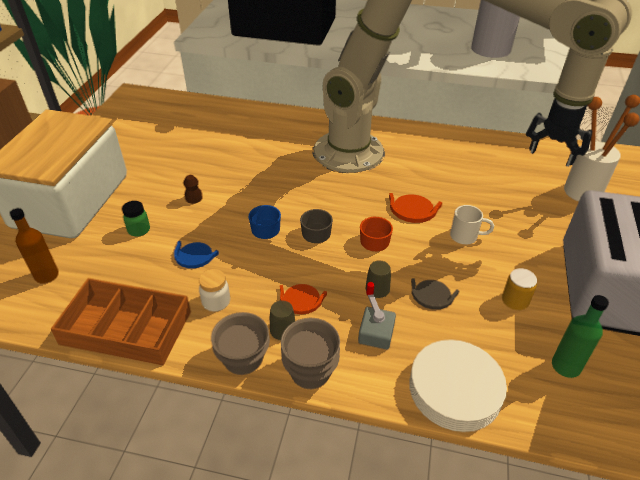

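Top view candidates:
- Terracotta cradle: (323,196) small or (240,330) large. I choose the smaller.
- Blue cradle (428,226) and grey cradle (218,222).
- Bowls: terracotta (270,274), grey (327,273), blue (377,269). The grey stacks at (300,125) and (352,128) are look-alikes.
- Tally box (257,172) with its knob at (265,193). Tumblers at (330,160) and (261,217).

Next, a close crop and the measurements.

```bash
python3 - <<'E'
from h import *
d=load('top'); im=d['pixels']
cv2.imwrite('pics/crop1.png',cv2.resize(im[140:360,180:460],None,fx=2.7,fy=2.7,interpolation=cv2.INTER_CUBIC))
C=cloud(d)
for n,(u,v) in dict(bt=(270,274),bg=(327,273),bb=(377,269),ct=(323,196),cT=(240,330),cb=(428,226),cg=(218,222),ta=(330,160),tb=(261,217),knob=(265,193),arm=(259,180),tin=(145,225),mug=(186,299),sug=(391,177),ol=(492,245),mill=(460,300)).items():
    print(n,C[v,u].round(3),cv2.cvtColor(im,cv2.COLOR_BGR2HSV)[v,u])
E
```

```text
bt [0.42  0.16  0.001] [  6 183 114]
bg [ 0.427 -0.013  0.011] [15 60 76]
bb [ 0.444 -0.164  0.006] [110 109 103]
ct [0.666 0.006 0.008] [  8 169 146]
cT [ 0.249  0.244 -0.004] [  9 161 146]
cb [ 0.582 -0.32   0.005] [107 167  84]
cg [ 0.578  0.328 -0.003] [14 62 82]
ta [ 0.758 -0.013  0.085] [20 81 72]
tb [0.578 0.186 0.083] [24 86 74]
knob [0.65  0.177 0.089] [  1 188 148]
arm [0.698 0.2   0.058] [ 11  25 144]
tin [0.546 0.533 0.081] [ 15  37 164]
mug [0.336 0.411 0.007] [ 13  52 132]
sug [ 0.712 -0.196  0.082] [ 15 115 169]
ol [ 0.514 -0.499  0.081] [90 20 25]
mill [ 0.349 -0.401  0.08 ] [ 14 169  68]
```

View pics/crop1.png

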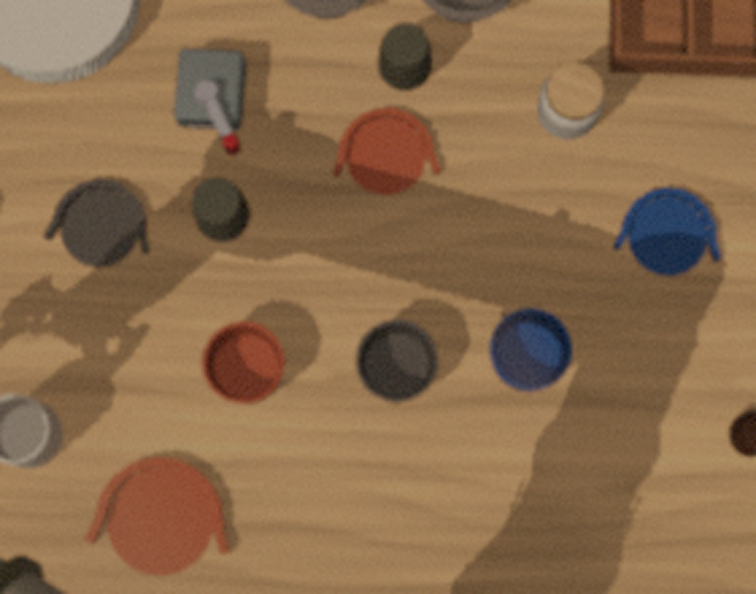

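The crop shows all three cradles opening downward in the image, towards the robot, with a slight yaw. Flare tips are at crop (338,173)/(436,172) for terracotta, (619,247)/(717,259) for blue and (50,237)/(146,250) for grey. The large terracotta cradle at crop (160,515) is the decoy.

```bash
cat > m.py <<'E'
from h import *
from scipy.optimize import least_squares
def mask(d,col,u0,v0,r):
    hsv=cv2.cvtColor(cv2.GaussianBlur(d['pixels'],(3,3),0),cv2.COLOR_BGR2HSV); H,S,V=[hsv[...,i].astype(int) for i in range(3)]
    m={'t':((H<12)|(H>172))&(S>140),'b':(H>98)&(H<125)&(S>70),'g':(S<85)&(V<125),'r':((H<5)|(H>170))&(S>150)}[col]
    k=np.zeros_like(m); k[max(0,v0-r):v0+r,max(0,u0-r):u0+r]=1; m=(m&k).astype(np.uint8)
    n,l,s,c=cv2.connectedComponentsWithStats(m)
    return (l==1+np.argmax(s[1:,4])).astype(np.uint8)
def contour(m): return max(cv2.findContours(cv2.resize(m*255,None,fx=4,fy=4,interpolation=cv2.INTER_LINEAR)//128,0,1)[0],key=len).reshape(-1,2)/4.-.375
def fitc(P):
    f=least_squares(lambda q:np.hypot(P[:,0]-q[0],P[:,1]-q[1])-q[2],[*P[:,:2].mean(0),.045],loss='soft_l1',f_scale=.001); return f.x
def bowl(d,col,u,v,r=26):
    P=onplane(d,contour(mask(d,col,u,v,r)),.054)
    return fitc(P)
def cradle(d,col,u,v,r=30):
    c=contour(mask(d,col,u,v,r)); P=onplane(d,c,.012)[:,:2]
    q=fitc(P)
    for _ in range(5):
        w=P-q[:2]; R=np.hypot(*w.T); tips=P[R>.058]; ax=q[:2]-tips.mean(0); ax/=np.hypot(*ax)
        back=P[(R<.06)&(w@ax>0.005)]; q=fitc(back)
    t=tips-q[:2]; s=t@[-ax[1],ax[0]]
    return q,np.degrees(np.arctan2(ax[1],ax[0])),[ (q[:2]+t[s*k>0].mean(0)).round(4) for k in(1,-1)], len(tips)
E
python3 - <<'E'
from m import *
d=load('top')
for n,c,u,v in(('t','t',270,274),('g','g',327,273),('b','b',377,269)): print('bowl',n,bowl(d,c,u,v).round(4))
for n,c,u,v in(('t','t',323,196),('T','t',240,330),('g','g',218,222),('b','b',428,226)): print('cradle',n,*cradle(d,c,u,v))
s=load('scene')
for n,c,u,v in(('t','t',376,234),('g','g',316,226),('b','b',265,222)): print('S bowl',n,bowl(s,c,u,v).round(4))
for n,c,u,v in(('t','t',302,297),('g','g',434,292),('b','b',196,254)): print('S cradle',n,*cradle(s,c,u,v))
# two-view rim & knob heights
def tri(uvt,uvs):
    o1,r1=rays(d,[uvt]);o2,r2=rays(s,[uvs]); A=np.c_[r1[0],-r2[0]]; k=np.linalg.lstsq(A,o2-o1,rcond=None)[0]
    a=o1+k[0]*r1[0]; b=o2+k[1]*r2[0]; return ((a+b)/2).round(4),np.linalg.norm(a-b).round(4)
kt=mask(d,'r',265,193,8);ks=mask(s,'r',370,288,12)
f=lambda m:np.argwhere(m)[:,::-1].mean(0)
print('knob',f(kt),f(ks),tri(f(kt),f(ks)))
C=cloud(d)
for n,(u,v) in dict(bt=(270,274),bg=(327,273),bb=(377,269)).items():
    w=C[v-20:v+20,u-20:u+20].reshape(-1,3); print('depth rim z',n,np.percentile(w[:,2],[90,95,99]).round(3))
E
```

```text
bowl t [0.4147 0.1552 0.0449]
bowl g [ 0.4216 -0.0126  0.0415]
bowl b [ 0.4461 -0.1695  0.0311]
cradle t [0.66307775 0.00629072 0.05471933] -24.391715023731148 [array([0.6432, 0.0638]), array([ 0.6469, -0.0531])] 47m.py:11: RuntimeWarning: Mean of empty slice.
  f=least_squares(lambda q:np.hypot(P[:,0]-q[0],P[:,1]-q[1])-q[2],[*P[:,:2].mean(0),.045],loss='soft_l1',f_scale=.001); return f.x
  ret = um.true_divide(
Traceback (most recent call last):
  File "m.py", line 20, in cradle
    back=P[(R<.06)&(w@ax>0.005)]; q=fitc(back)
                                    ~~~~^^^^^^
  File "m.py", line 11, in fitc
    f=least_squares(lambda q:np.hypot(P[:,0]-q[0],P[:,1]-q[1])-q[2],[*P[:,:2].mean(0),.045],loss='soft_l1',f_scale=.001); return f.x
ValueError: Initial guess is outside of provided bounds
```

```bash
python3 - <<'E'
t=open('m.py').read()
t=t.replace("'b':(H>98)&(H<125)&(S>70)","'b':d['pixels'][...,0].astype(int)>1.1*d['pixels'][...,2]")
t=t.replace("P=onplane(d,contour(mask(d,col,u,v,r)),.054)","c=contour(mask(d,col,u,v,r)); c=cv2.convexHull(c.astype(np.float32)).reshape(-1,2); P=onplane(d,c,.054)")
i=t.index("    for _ in"); t=t[:i]+'''    ax=np.array([1.,0])
    for _ in range(6):
        w=P-q[:2]; R=np.hypot(*w.T); s=w@[-ax[1],ax[0]]; f=w@ax
        L=P[(R>.057)&(s>0)&(f<0)]; Q=P[(R>.057)&(s<0)&(f<0)]
        if min(len(L),len(Q))==0: return q,len(L),len(Q)
        L,Q=L.mean(0),Q.mean(0); e=L-Q; ax=np.array([e[1],-e[0]])/np.hypot(*e)
        q=fitc(P[(R<.06)&(f>0.005)])
    return q.round(4),'yaw',np.degrees(np.arctan2(ax[1],ax[0])).round(1),L.round(4),Q.round(4),'midtip fwd/lat',(((L+Q)/2-q[:2])@ax).round(4),(((L+Q)/2-q[:2])@[-ax[1],ax[0]]).round(4)
'''
open('m.py','w').write(t)
E
cat > run1.py <<'E'
from m import *
d=load('top')
for n,c,u,v in(('t','t',270,274),('g','g',327,273),('b','b',377,269)): print('bowl',n,bowl(d,c,u,v).round(4))
for n,c,u,v in(('t','t',323,196),('g','g',218,222),('b','b',428,226)): print('cradle',n,*cradle(d,c,u,v))
s=load('scene')
for n,c,u,v in(('t','t',376,234),('g','g',316,226),('b','b',265,222)): print('S bowl',n,bowl(s,c,u,v).round(4))
for n,c,u,v in(('t','t',302,297),('g','g',434,292),('b','b',196,254)): print('S cradle',n,*cradle(s,c,u,v))
def tri(uvt,uvs):
    o1,r1=rays(d,[uvt]);o2,r2=rays(s,[uvs]); A=np.c_[r1[0],-r2[0]]; k=np.linalg.lstsq(A,o2-o1,rcond=None)[0]
    a=o1+k[0]*r1[0]; b=o2+k[1]*r2[0]; return ((a+b)/2).round(4),np.linalg.norm(a-b).round(4)
kt=mask(d,'r',265,193,8);ks=mask(s,'r',370,288,12)
f=lambda m:np.argwhere(m)[:,::-1].mean(0)
print('knob',f(kt),f(ks),tri(f(kt),f(ks)))
C=cloud(d)
for n,(u,v) in dict(bt=(270,274),bg=(327,273),bb=(377,269)).items():
    w=C[v-20:v+20,u-20:u+20].reshape(-1,3); print('depth rim z',n,np.percentile(w[:,2],[90,95,99]).round(3))
E
python3 run1.py
```

```text
bowl t [0.4146 0.1552 0.046 ]
bowl g [ 0.4216 -0.0127  0.0428]
bowl b [ 0.4382 -0.1579  0.044 ]
cradle t [0.6624 0.0064 0.0552] yaw 4.1 [0.6431 0.0633] [ 0.6513 -0.052 ] midtip fwd/lat -0.0152 0.0003
cradle g [0.57539014 0.33064891 0.04803274] 11 0
cradle b [ 0.5792 -0.3172  0.0528] yaw -5.4 [ 0.5676 -0.2577] [ 0.5568 -0.3714] midtip fwd/lat -0.0172 0.0011
S bowl t [0.4416 0.158  0.0635]
S bowl g [ 0.4158 -0.0304  0.0137]
S bowl b [ 0.4629 -0.149   0.0656]
S cradle t [0.6803 0.0149 0.0436] yaw 9.3 [0.6447 0.064 ] [ 0.6633 -0.049 ] midtip fwd/lat -0.0271 -0.003
S cradle g [0.54900187 0.31166598 0.00120669] 0 0
S cradle b [ 0.5863 -0.3137  0.0554] yaw -5.1 [ 0.5734 -0.255 ] [ 0.5629 -0.3726] midtip fwd/lat -0.0181 -0.0017
knob [265.17391304 192.43478261] [369.96511628 287.94186047] (array([0.6564, 0.1773, 0.0718]), np.float64(0.0018))
depth rim z bt [0.05  0.055 0.061]
depth rim z bg [0.05  0.056 0.062]
depth rim z bb [0.05  0.055 0.061]
```

Request:
carry_out(plan=[{"x": 0, "y": 0, "z": -5, "spin": 0}, {"x": -4, "y": -3, "z": -9, "spin": -4}, {"x": -9, "y": -7, "z": -13, "spin": -8}, {"x": -14, "y": -11.5, "z": -17, "spin": -12}, {"x": -19, "y": -16, "z": -20, "spin": -16}, {"x": -24, "y": -20, "z": -20, "spin": -20}, {"x": -29, "y": -24, "z": -20, "spin": -24.6}, {"x": -34, "y": -28, "z": -20, "spin": -24.6}])

```text
invalid input at $.plan[0]: expected keys x, y, z, spin, hand
```

Request:
carry_out(plan=[{"x": 0, "y": -3, "z": 0}, {"x": 0, "y": -5, "z": 0}, {"x": 0, "y": -5, "z": 0}, {"x": 0, "y": -5, "z": 0}, {"x": 0, "y": -5, "z": 0}, {"x": 0, "y": -5, "z": 0}, {"x": 0, "y": -5, "z": 0}, {"x": 0, "y": -5, "z": 0}])

```text
invalid input at $.plan[0]: expected keys x, y, z, spin, hand
```

```bash
python3 - <<'E'
from m import *
s=robot.state(); print(s['time_s'],s['position'],s['tool_rot'],s['joint_positions'].round(2))
d=shot('wrist'); cv2.imwrite('pics/w1.png',d['pixels']); print(d['world_from_camera'].round(3),d['K'].round(1))
for n,P in dict(bt=(.4146,.1552,.054),bg=(.4216,-.0127,.054),bb=(.44,-.158,.054),ct=(.6624,.0064,0),cg=(.575,.33,0),cb=(.579,-.317,0),kn=(.656,.177,.07)).items(): print(n,proj(d,P).round())
E
```

```text
0.1 [0.26071951 0.56747994 0.201387  ] [-6.71192872e-01 -3.06865754e+00  2.67705810e-03] [-1.2   0.38  0.02  1.37 -0.01  1.39 -0.05]
[[ 0.417 -0.864 -0.282  0.188]
 [ 0.909  0.396  0.132  0.601]
 [-0.003 -0.311  0.95   0.373]
 [ 0.     0.     0.     1.   ]] [[424.5   0.  324.9]
 [  0.  424.5 238.8]
 [  0.    0.    1. ]]
bt [[ 14. 513.]]
bg [[-114.  569.]]
bb [[-206.  620.]]
ct [[ 67. 639.]]
cg [[253. 517.]]
cb [[-169.  670.]]
kn [[155. 669.]]
```

View pics/w1.png

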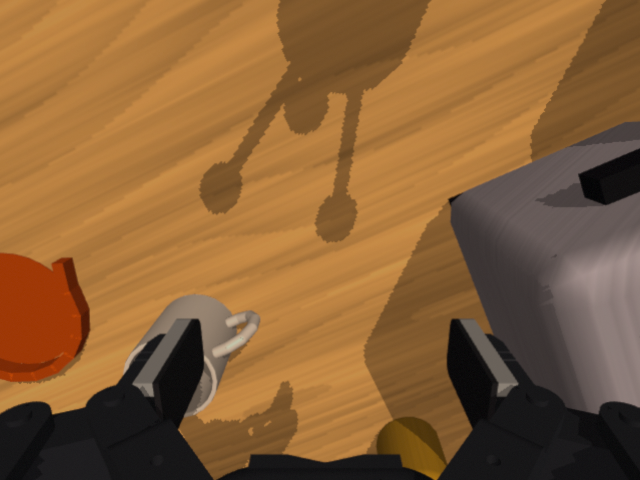

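Those moves were refused because every row needs all five keys. The wrist picture shows the mug at (185,350) and the toaster on the right. The camera sits behind the fingers, with image-up along tool +x.

Request:
carry_out(plan=[{"x": 0, "y": 0, "z": -5, "spin": 0, "hand": 1}, {"x": -4, "y": -3, "z": -9, "spin": -4, "hand": 1}, {"x": -9, "y": -7, "z": -13, "spin": -8, "hand": 0.5}, {"x": -14, "y": -11.5, "z": -16, "spin": -12, "hand": 0}, {"x": -19, "y": -16, "z": -18, "spin": -16, "hand": -0.4}, {"x": -24, "y": -20, "z": -18, "spin": -20, "hand": -0.4}, {"x": -29, "y": -24, "z": -18, "spin": -24.6, "hand": -0.4}, {"x": -33, "y": -27, "z": -18, "spin": -24.6, "hand": -0.4}])

```text
time_s: 1.15
position: [0.4383, 0.2024, 0.3821]
tool_rot: [0.0, 3.141, 0.001]
wrist_force: [0.9, 1.2, -0.5]
opening: 0.0259
grasp_force: 0.0
```

Request:
carry_out(plan=[{"x": 0, "y": -5, "z": 0, "spin": 0, "hand": -0.4}, {"x": 0, "y": -10, "z": 0, "spin": 0, "hand": -0.4}, {"x": 0, "y": -13, "z": 0, "spin": 0, "hand": -0.4}, {"x": 0, "y": -14, "z": 0, "spin": 0, "hand": -0.4}, {"x": 0, "y": -14, "z": 0, "spin": 0, "hand": -0.4}, {"x": 0, "y": -14, "z": 0, "spin": 0, "hand": -0.4}, {"x": 0, "y": -14, "z": 0, "spin": 0, "hand": -0.4}, {"x": 0, "y": -14, "z": 0, "spin": 0, "hand": -0.4}])

```text
time_s: 2.15
position: [0.4376, 0.0652, 0.3818]
tool_rot: [-0.0, -3.141, 0.0]
wrist_force: [-0.4, -0.0, 0.8]
opening: 0.0253
grasp_force: 0.0
```

```bash
python3 - <<'E'
from m import *
s=robot.state(); print(s['time_s'],s['position'],s['tool_rot'],s['opening'],s['joint_positions'].round(2))
d=shot('wrist'); cv2.imwrite('pics/w2.png',d['pixels']); print(d['world_from_camera'].round(3))
for n,P in dict(bt=(.4146,.1552,.054),bg=(.4216,-.0127,.054),bb=(.44,-.158,.054),ct=(.6624,.0064,0),cg=(.575,.33,0),cb=(.579,-.317,0),kn=(.656,.177,.07)).items(): print(n,proj(d,P).round())
E
```

```text
2.15 [0.43759792 0.06516159 0.3817641 ] [-1.75430585e-04 -3.14115259e+00  4.65990904e-04] 0.025271227617422787 [-0.61 -0.05  0.37  1.48  0.02  1.71  1.33]
[[ 0.    -0.951 -0.31   0.358]
 [ 1.    -0.     0.001  0.065]
 [-0.001 -0.31   0.951  0.553]
 [ 0.     0.     0.     1.   ]]
bt [[403. 152.]]
bg [[259. 158.]]
bb [[136. 174.]]
ct [[285. 320.]]
cg [[515. 264.]]
cb [[ 52. 266.]]
kn [[411. 342.]]
```

View pics/w2.png

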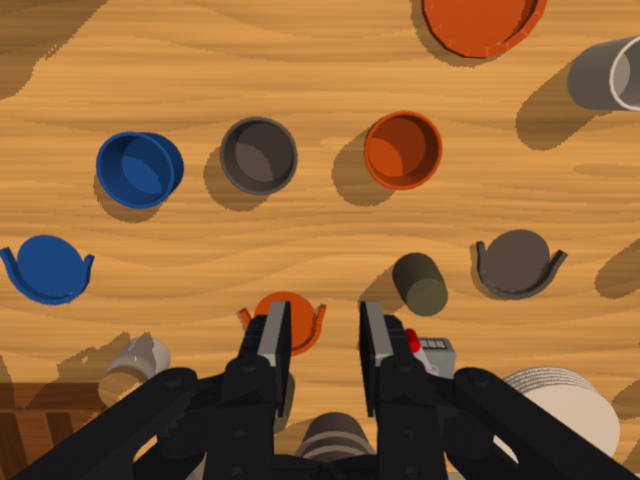

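The wrist view shows blue bowl (140,170), grey bowl (258,156) and terracotta bowl (403,150). Cradle tips are blue (5,252)/(91,258), terracotta (243,315)/(322,307) and grey (480,243)/(563,252). All positions agree with the top view.

```bash
python3 - <<'E'
t=open('m.py').read()
t=t.replace("'g':(S<85)&(V<125)","'g':(S<(110 if d['world_from_camera'][2,3]<1 else 85))&(V<125)")
t=t.replace("    return fitc(P)\n","    f=least_squares(lambda q:np.hypot(P[:,0]-q[0],P[:,1]-q[1])-.046,P[:,:2].mean(0),loss='soft_l1',f_scale=.001).x\n    return *fitc(P).round(4),*f.round(4)\n")
open('m.py','w').write(t)
E
python3 - <<'E'
from m import *
d=load('wrist'); hsv=cv2.cvtColor(d['pixels'],cv2.COLOR_BGR2HSV); print(hsv[262,515],hsv[156,290],hsv[130,320],hsv[275,400],hsv[120,40])
for n,c,u,v,r in(('t','t',403,150,48),('g','g',258,156,48),('b','b',140,170,52)): print('bowl',n,bowl(d,c,u,v,r))
for n,c,u,v,r in(('g','g',520,265,50),('b','b',50,268,52)): print('cradle',n,*cradle(d,c,u,v,r))
m=mask(d,'t',283,320,46); P=onplane(d,contour(m),.012)[:,:2]; print('t tips',P[P[:,1].argmax()],P[P[:,1].argmin()])
e=load('top')
for n,c,u,v in(('t','t',270,274),('g','g',327,273),('b','b',377,269)): print('top bowl',n,bowl(e,c,u,v))
f=lambda m:np.argwhere(m)[:,::-1].mean(0)
def tri(a,ua,b,ub):
    o1,r1=rays(a,[ua]);o2,r2=rays(b,[ub]); k=np.linalg.lstsq(np.c_[r1[0],-r2[0]],o2-o1,rcond=None)[0]
    p=o1+k[0]*r1[0]; q=o2+k[1]*r2[0]; return ((p+q)/2).round(4),np.linalg.norm(p-q).round(4)
print('knob',tri(e,f(mask(e,'r',265,193,8)),d,f(mask(d,'r',411,342,16))))
E
```

```text
[13 77 83] [13 69 59] [ 16 165 188] [ 20 119  43] [ 16 164 184]
bowl t (np.float64(0.4138), np.float64(0.1543), np.float64(0.0455), np.float64(0.4139), np.float64(0.1542))
bowl g (np.float64(0.4202), np.float64(-0.0129), np.float64(0.0448), np.float64(0.4204), np.float64(-0.0131))
bowl b (np.float64(0.4349), np.float64(-0.1537), np.float64(0.0493), np.float64(0.4355), np.float64(-0.1552))
cradle g [0.5674 0.3286 0.0548] yaw -7.2 [0.5596 0.3881] [0.5449 0.272 ] midtip fwd/lat -0.0152 -0.0005
cradle b [ 0.5751 -0.3167  0.0562] yaw -4.3 [ 0.5647 -0.2548] [ 0.5558 -0.3733] midtip fwd/lat -0.0149 0.0016
t tips [0.63911737 0.06519821] [ 0.65183696 -0.03715037]
top bowl t (np.float64(0.4146), np.float64(0.1552), np.float64(0.046), np.float64(0.4146), np.float64(0.1552))
top bowl g (np.float64(0.4216), np.float64(-0.0127), np.float64(0.0428), np.float64(0.4201), np.float64(-0.0158))
top bowl b (np.float64(0.4382), np.float64(-0.1579), np.float64(0.044), np.float64(0.4381), np.float64(-0.1574))
knob (array([0.6581, 0.1792, 0.0645]), np.float64(0.0004))
```

Request:
carry_out(plan=[{"x": 1.0, "y": 4, "z": 0, "spin": 0, "hand": -0.7}, {"x": 1.8, "y": 8.0, "z": 3, "spin": 0, "hand": -0.7}, {"x": 1.8, "y": 8.6, "z": 8, "spin": 0, "hand": -0.7}, {"x": 1.8, "y": 8.6, "z": 13, "spin": 0, "hand": -0.7}, {"x": 1.8, "y": 8.6, "z": 18, "spin": 0, "hand": -0.7}, {"x": 1.8, "y": 8.6, "z": 23, "spin": 0, "hand": -0.7}, {"x": 1.8, "y": 8.6, "z": 27, "spin": 0, "hand": -0.7}, {"x": 1.8, "y": 8.6, "z": 29, "spin": 0, "hand": -0.7}])

```text
time_s: 3.2
position: [0.4184, 0.15, 0.0896]
tool_rot: [-0.002, -3.139, 0.002]
wrist_force: [0.0, 0.8, -0.4]
opening: 0.013
grasp_force: 0.0
```

Request:
carry_out(plan=[{"x": 0, "y": 0, "z": 1, "spin": 0, "hand": -0.7}, {"x": 0, "y": 0, "z": 2, "spin": 0, "hand": -0.7}, {"x": 0, "y": 0, "z": 3, "spin": 0, "hand": -0.7}, {"x": 0, "y": 0, "z": 4, "spin": 0, "hand": -0.7}, {"x": 0, "y": 0, "z": 5, "spin": 0, "hand": -0.7}, {"x": 0, "y": 0, "z": 6, "spin": 0, "hand": -0.7}, {"x": 0, "y": 0, "z": 6.9, "spin": 0, "hand": -0.7}, {"x": 0, "y": 0, "z": 6.9, "spin": 0, "hand": -0.7}])

```text
time_s: 4.2
position: [0.4192, 0.1501, 0.0221]
tool_rot: [-0.002, -3.14, 0.001]
wrist_force: [0.2, -0.5, 0.4]
opening: 0.0127
grasp_force: 0.0
```

Request:
carry_out(plan=[{"x": -1.5, "y": -0.8, "z": 0, "spin": 0, "hand": -0.7}, {"x": -3.0, "y": -1.6, "z": 0, "spin": 0, "hand": -0.7}, {"x": -4.8, "y": -2.6, "z": 0, "spin": 0, "hand": -0.7}, {"x": -6.6, "y": -3.6, "z": 0, "spin": 0, "hand": -0.7}, {"x": -8.4, "y": -4.6, "z": 0, "spin": 0, "hand": -0.7}, {"x": -10.1, "y": -5.6, "z": 0, "spin": 0, "hand": -0.7}, {"x": -11.4, "y": -7.2, "z": 0, "spin": 0, "hand": -0.7}, {"x": -12.7, "y": -8.8, "z": 0, "spin": 0, "hand": -0.7}])

```text
time_s: 5.2
position: [0.5472, 0.0624, 0.023]
tool_rot: [-0.001, -3.141, -0.001]
wrist_force: [-1.7, 3.0, 0.7]
opening: 0.0126
grasp_force: 1.7
```

Request:
carry_out(plan=[{"x": -1.3, "y": -1.6, "z": 0, "spin": 0, "hand": -0.7}, {"x": -2.6, "y": -3.2, "z": 0, "spin": 0, "hand": -0.7}, {"x": -3.9, "y": -4.8, "z": 0, "spin": 0, "hand": -0.7}, {"x": -5.0, "y": -5.9, "z": 0, "spin": 0, "hand": -0.7}, {"x": -6.2, "y": -6.2, "z": 0, "spin": 0, "hand": -0.7}, {"x": -7.5, "y": -6.1, "z": 0, "spin": 0, "hand": -0.7}, {"x": -9.0, "y": -6.0, "z": 0, "spin": 0, "hand": -0.7}, {"x": -10.0, "y": -5.9, "z": 0, "spin": 0, "hand": -0.7}])

```text
time_s: 6.2
position: [0.647, 0.0029, 0.0226]
tool_rot: [-0.002, -3.141, 0.001]
wrist_force: [-3.7, 0.5, 2.5]
opening: 0.0127
grasp_force: 2.2
```

```bash
python3 - <<'E'
from m import *
s=robot.state(); print(s['time_s'],s['position'],s['wrist_force'])
d=shot('top'); C=cloud(d); m=C[...,2]
s=shot('scene')
cv2.imwrite('pics/s3.png',np.hstack([cv2.resize(s['pixels'][180:400,200:500],None,fx=1.6,fy=1.6),cv2.resize(d['pixels'][150:300,250:400],(352,352))[:352]]) if 0 else cv2.resize(s['pixels'][180:400,200:500],None,fx=2,fy=2))
E
```

```text
6.2 [0.64699666 0.00292617 0.02257952] [-3.65725633  0.4639763   2.47206748]
```

View pics/s3.png

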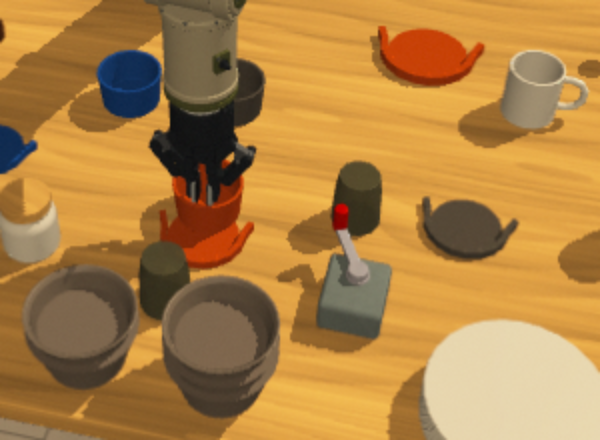

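The scene crop shows the terracotta bowl upright in the mouth of the small cradle, at crop (207,210). Pushing it home slowly.

Request:
carry_out(plan=[{"x": -0.8, "y": 0.1, "z": 0, "spin": 0, "hand": -0.7}, {"x": -1.5, "y": 0.2, "z": 0, "spin": 0, "hand": -0.7}, {"x": -2.1, "y": 0.3, "z": 0, "spin": 0, "hand": -0.7}, {"x": -2.6, "y": 0.4, "z": 0, "spin": 0, "hand": -0.7}, {"x": -3.0, "y": 0.5, "z": 0, "spin": 0, "hand": -0.7}, {"x": -3.3, "y": 0.5, "z": 0, "spin": 0, "hand": -0.7}, {"x": -3.6, "y": 0.5, "z": 0, "spin": 0, "hand": -0.7}, {"x": -3.8, "y": 0.5, "z": 0, "spin": 0, "hand": -0.7}])

```text
time_s: 7.3
position: [0.6846, 0.0082, 0.0229]
tool_rot: [-0.002, -3.141, -0.0]
wrist_force: [-2.6, 0.7, 1.4]
opening: 0.0128
grasp_force: 1.5
```

Only sliding friction so far, so I go on in small steps until the force rises.

Request:
carry_out(plan=[{"x": -0.1, "y": 0, "z": 0, "spin": 0, "hand": -0.7}, {"x": -0.2, "y": 0, "z": 0, "spin": 0, "hand": -0.7}, {"x": -0.25, "y": 0, "z": 0, "spin": 0, "hand": -0.7}, {"x": -0.3, "y": 0, "z": 0, "spin": 0, "hand": -0.7}, {"x": -0.35, "y": 0, "z": 0, "spin": 0, "hand": -0.7}, {"x": -0.4, "y": 0, "z": 0, "spin": 0, "hand": -0.7}, {"x": -0.4, "y": 0, "z": 0, "spin": 0, "hand": -0.7}, {"x": -0.4, "y": 0, "z": 0, "spin": 0, "hand": -0.7}])

```text
time_s: 8.3
position: [0.6886, 0.0081, 0.023]
tool_rot: [0.002, 3.142, -0.0]
wrist_force: [-3.5, 0.3, 1.0]
opening: 0.013
grasp_force: 1.4
```

Request:
carry_out(plan=[{"x": -0.1, "y": 0, "z": 0, "spin": 0, "hand": -0.7}, {"x": -0.15, "y": 0, "z": 0, "spin": 0, "hand": -0.7}, {"x": -0.2, "y": 0, "z": 0, "spin": 0, "hand": -0.7}, {"x": -0.25, "y": 0, "z": 0, "spin": 0, "hand": -0.7}, {"x": -0.3, "y": 0, "z": 0, "spin": 0, "hand": -0.7}, {"x": -0.3, "y": 0, "z": 0, "spin": 0, "hand": -0.7}, {"x": -0.3, "y": 0, "z": 0, "spin": 0, "hand": -0.7}, {"x": -0.3, "y": 0, "z": 0, "spin": 0, "hand": -0.7}])

```text
time_s: 9.3
position: [0.6915, 0.0081, 0.0229]
tool_rot: [-0.002, -3.142, 0.0]
wrist_force: [-3.6, -0.9, 0.4]
opening: 0.0128
grasp_force: 1.6
```

```bash
python3 - <<'E'
from m import *
s=robot.state(); print(s['position'],s['wrist_force'],s['tool_rot'])
d=shot('scene'); P=proj(d,[[.663,.0065,.02]])[0].astype(int); print(P)
c=d['pixels'][P[1]-65:P[1]+45,P[0]-75:P[0]+75]; cv2.imwrite('pics/s4.png',cv2.resize(c,None,fx=5,fy=5,interpolation=cv2.INTER_CUBIC))
E
```

```text
[0.69151199 0.0080717  0.02292933] [-3.61863111 -0.93058608  0.38018714] [-2.10674427e-03 -3.14153059e+00  2.68563644e-05]
[301 291]
```

View pics/s4.png

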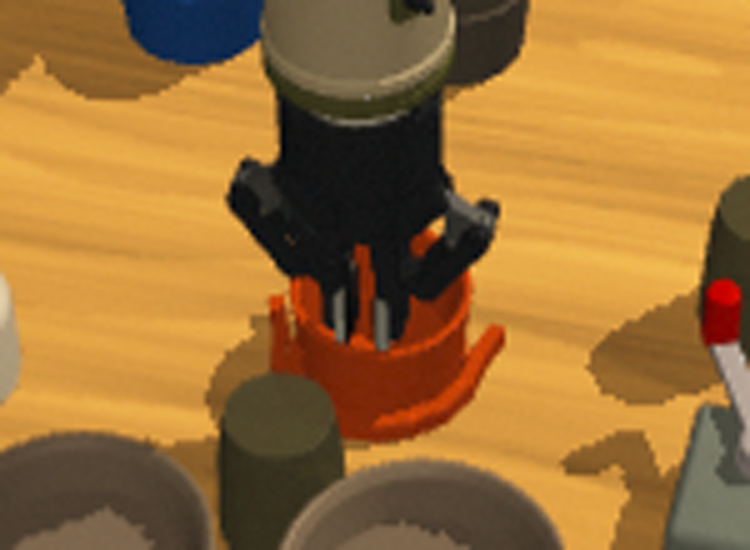

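The bowl is nearly in and upright at crop (380,350), but the tumbler hides the back rail. I continue.

Request:
carry_out(plan=[{"x": -0.1, "y": 0, "z": 0, "spin": 0, "hand": -0.7}, {"x": -0.15, "y": 0, "z": 0, "spin": 0, "hand": -0.7}, {"x": -0.2, "y": 0, "z": 0, "spin": 0, "hand": -0.7}, {"x": -0.25, "y": 0, "z": 0, "spin": 0, "hand": -0.7}, {"x": -0.3, "y": 0, "z": 0, "spin": 0, "hand": -0.7}, {"x": -0.35, "y": 0, "z": 0, "spin": 0, "hand": -0.7}, {"x": -0.4, "y": 0, "z": 0, "spin": 0, "hand": -0.7}, {"x": -0.4, "y": 0, "z": 0, "spin": 0, "hand": -0.7}])

```text
time_s: 10.35
position: [0.6955, 0.0081, 0.0229]
tool_rot: [-0.002, -3.141, 0.0]
wrist_force: [-3.3, 0.5, 0.4]
opening: 0.0132
grasp_force: 1.7
```

```bash
python3 - <<'E'
from m import *
d=shot('wrist'); p=d['pixels'].astype(int)
hsv=cv2.cvtColor(d['pixels'],cv2.COLOR_BGR2HSV).astype(int)
m=((hsv[...,0]<12)|(hsv[...,0]>172))&(hsv[...,1]>140)
C=cloud(d); ok=m&(d['depth']>0)
Q=C[ok]; print(len(Q), np.percentile(Q[:,2],[1,50,99]).round(4))
R=Q[(Q[:,2]>.047)&(Q[:,2]<.062)]; h=np.hypot(R[:,0]-.67,R[:,1]-.008); R=R[h<.08]
print(len(R),R.min(0).round(4),R.max(0).round(4)); 
# rim outer: bins by angle
near=R[R[:,0]<.655]; print('near rim z',np.median(near[:,2]),'fit',fitc(R))
# rail: points z 8-16mm
r=Q[(Q[:,2]>.008)&(Q[:,2]<.016)]; h=np.hypot(r[:,0]-.663,r[:,1]-.0065); r=r[(h<.075)&(h>.044)]; print('rail',len(r),r.min(0),r.max(0))
uv=np.argwhere(m)[:,::-1]; print('mask bbox',uv.min(0),uv.max(0))
cols=[u for u in range(0,640,20) if m[:,u].any()]; print([(u,int(np.argwhere(m[:,u]).min()),int(np.argwhere(m[:,u]).max())) for u in cols])
print('expected home rim front/back px',proj(d,[[.62,.007,.054],[.712,.007,.054],[.666,.053,.054],[.666,-.039,.054]]).round())
E
```

```text
49014 [0.0002 0.0134 0.0553]
12635 [ 0.6203 -0.0381  0.047 ] [0.7115 0.0529 0.0618]
near rim z 0.05411826876269579 fit [0.66491802 0.00734822 0.04189437]
rail 1465 [ 0.63603202 -0.05684361  0.00801217] [0.66307104 0.0658708  0.01412376]
mask bbox [174 103] [461 362]
[(180, 170, 184), (200, 167, 275), (220, 166, 313), (240, 144, 332), (260, 123, 345), (280, 112, 314), (300, 106, 300), (320, 104, 361), (340, 106, 359), (360, 112, 299), (380, 124, 318), (400, 141, 338), (420, 157, 321), (440, 150, 292), (460, 156, 161)]
expected home rim front/back px [[322. 115.]
 [323. 364.]
 [453. 251.]
 [191. 252.]]
```

```bash
cat > n.py <<'E'
from m import *
def analyse(d,col,o,b):
    hsv=cv2.cvtColor(d['pixels'],cv2.COLOR_BGR2HSV).astype(int); p=d['pixels'].astype(int)
    m={'t':((hsv[...,0]<12)|(hsv[...,0]>172))&(hsv[...,1]>140),'b':p[...,0]>1.1*p[...,2],'g':hsv[...,1]<110}[col]&(d['depth']>0)
    Q=cloud(d)[m]; o=np.array(o)
    w=Q[:,:2]-o; R=np.hypot(*w.T)
    r=Q[(Q[:,2]>.009)&(Q[:,2]<.0145)&(R>.044)&(R<.075)&(w[:,0]<.01)]
    L=r[r[:,1]>o[1]];S=r[r[:,1]<o[1]]
    def tip(a): a=a[np.argsort(a[:,0])]; return a[:max(5,len(a)//40),:2].mean(0),len(a)
    for n,a in(('L',L),('R',S)):
        if len(a)>10: print('rail',n,'tip(minx)',*tip(a),'y rng',a[:,1].min().round(4),a[:,1].max().round(4))
    k=np.hypot(Q[:,0]-b[0],Q[:,1]-b[1])<.065
    q=Q[k&(Q[:,2]>.0525)&(Q[:,2]<.058)]
    if len(q): print('rim n',len(q),'ctr',((q.min(0)+q.max(0))/2).round(4)[:2],'span',np.ptp(q,0)[:2].round(4),'z near/far',np.median(q[q[:,0]<b[0]-.02][:,2]).round(4),np.median(q[q[:,0]>b[0]+.02][:,2]).round(4))
E
python3 - <<'E'
from n import *
analyse(load('wrist'),'t',(.6624,.0064),(.666,.0075))
E
```

```text
rail L tip(minx) [0.63660496 0.05966292] 699 y rng 0.0551 0.0659
rail R tip(minx) [ 0.64271628 -0.05034434] 729 y rng -0.0568 -0.045
rim n 9246 ctr [0.6659 0.0074] span [0.0912 0.091 ] z near/far 0.0543 0.0536
```

The bowl rim is level, with its centre at (0.666, 0.0075). Home from the rail tips is about (0.667, 0.006), so it is within 1–2 mm. I push a little more until the force rises.

Request:
carry_out(plan=[{"x": -0.05, "y": 0, "z": 0, "spin": 0, "hand": -0.7}, {"x": -0.1, "y": 0, "z": 0, "spin": 0, "hand": -0.7}, {"x": -0.15, "y": 0, "z": 0, "spin": 0, "hand": -0.7}, {"x": -0.2, "y": 0, "z": 0, "spin": 0, "hand": -0.7}, {"x": -0.2, "y": 0, "z": 0, "spin": 0, "hand": -0.7}, {"x": -0.2, "y": 0, "z": 0, "spin": 0, "hand": -0.7}, {"x": -0.2, "y": 0, "z": 0, "spin": 0, "hand": -0.7}, {"x": -0.2, "y": 0, "z": 0, "spin": 0, "hand": -0.7}])

```text
time_s: 11.4
position: [0.6975, 0.008, 0.0229]
tool_rot: [-0.002, -3.141, 0.0]
wrist_force: [-4.1, -0.8, 1.1]
opening: 0.0127
grasp_force: 1.7
```

Request:
carry_out(plan=[{"x": -0.05, "y": 0, "z": 0, "spin": 0, "hand": -0.7}, {"x": -0.1, "y": 0, "z": 0, "spin": 0, "hand": -0.7}, {"x": -0.15, "y": 0, "z": 0, "spin": 0, "hand": -0.7}, {"x": -0.2, "y": 0, "z": 0, "spin": 0, "hand": -0.7}, {"x": -0.2, "y": 0, "z": 0, "spin": 0, "hand": -0.7}, {"x": -0.2, "y": 0, "z": 0, "spin": 0, "hand": -0.7}, {"x": -0.2, "y": 0, "z": 0, "spin": 0, "hand": -0.7}, {"x": -0.2, "y": 0, "z": 0, "spin": 0, "hand": -0.7}])

```text
time_s: 12.4
position: [0.6995, 0.008, 0.0229]
tool_rot: [-0.002, -3.141, 0.0]
wrist_force: [-5.2, 0.4, 1.2]
opening: 0.0131
grasp_force: 2.0
```

```bash
python3 - <<'E'
from n import *
s=robot.state(); print(s['position'],s['wrist_force'],s['grasp_force'])
analyse(shot('wrist'),'t',(.6624,.0064),(.666,.0075))
E
```

```text
[0.69948017 0.00801774 0.02288616] [-5.19244056  0.42770442  1.16409467] 1.9984385994030163
rail L tip(minx) [0.63683576 0.05978768] 856 y rng 0.0541 0.066
rail R tip(minx) [ 0.64270766 -0.05005797] 718 y rng -0.0572 -0.045
rim n 5959 ctr [0.6699 0.0063] span [0.0902 0.0908] z near/far 0.057 0.0541
```

The force has risen and the near rim has lifted 3 mm. The bowl is against the back and starting to tilt, so I back off and check that it settles.

Request:
carry_out(plan=[{"x": 0.2, "y": 0, "z": 0, "spin": 0, "hand": -0.7}, {"x": 0.4, "y": 0, "z": 0, "spin": 0, "hand": -0.7}, {"x": 0.6, "y": 0, "z": 0, "spin": 0, "hand": -0.7}, {"x": 1.0, "y": 0, "z": 0, "spin": 0, "hand": -0.7}, {"x": 1.5, "y": 0, "z": 0, "spin": 0, "hand": -0.7}, {"x": 2.0, "y": 0, "z": 0, "spin": 0, "hand": -0.7}, {"x": 2.0, "y": 0, "z": 0, "spin": 0, "hand": -0.7}, {"x": 2.0, "y": 0, "z": 0, "spin": 0, "hand": -0.7}])

```text
time_s: 13.45
position: [0.6796, 0.0081, 0.023]
tool_rot: [0.002, 3.141, 0.0]
wrist_force: [-0.2, 0.6, -0.5]
opening: 0.0127
grasp_force: 0.0
```

```bash
python3 - <<'E'
from n import *
s=robot.state(); print(s['position'],s['wrist_force'],s['grasp_force'])
analyse(shot('wrist'),'t',(.6624,.0064),(.666,.0075))
E
```

```text
[0.67962222 0.0081334  0.02302094] [-0.23537781  0.61811102 -0.53797142] 0.0
rail L tip(minx) [0.63644814 0.0594803 ] 830 y rng 0.0539 0.0661
rail R tip(minx) [ 0.6423969 -0.0503847] 751 y rng -0.0569 -0.0442
rim n 7551 ctr [0.6656 0.0068] span [0.0912 0.0906] z near/far 0.0536 0.0535
```

The bowl settled level at 0.6656, touching the back. Next is the grey bowl.

Request:
carry_out(plan=[{"x": 0, "y": 0, "z": -3, "spin": 0, "hand": -0.7}, {"x": 0, "y": 0, "z": -7, "spin": 0, "hand": -0.7}, {"x": 3, "y": -0.5, "z": -10, "spin": 0, "hand": -0.7}, {"x": 8, "y": -1, "z": -10, "spin": 0, "hand": -0.7}, {"x": 14, "y": -1.5, "z": -10, "spin": 0, "hand": -0.7}, {"x": 20, "y": -2.1, "z": -10, "spin": 0, "hand": -0.7}, {"x": 24, "y": -2.1, "z": -8, "spin": 0, "hand": -0.7}, {"x": 25.1, "y": -2.1, "z": -6.5, "spin": 0, "hand": -0.7}])

```text
time_s: 14.5
position: [0.4263, -0.0125, 0.0876]
tool_rot: [0.002, 3.142, 0.002]
wrist_force: [0.6, 0.2, 0.1]
opening: 0.013
grasp_force: 0.0
```

Request:
carry_out(plan=[{"x": 0, "y": 0, "z": 1, "spin": 0, "hand": -0.7}, {"x": 0, "y": 0, "z": 2, "spin": 0, "hand": -0.7}, {"x": 0, "y": 0, "z": 3, "spin": 0, "hand": -0.7}, {"x": 0, "y": 0, "z": 4, "spin": 0, "hand": -0.7}, {"x": 0, "y": 0, "z": 5, "spin": 0, "hand": -0.7}, {"x": 0, "y": 0, "z": 6, "spin": 0, "hand": -0.7}, {"x": 0, "y": 0, "z": 7, "spin": 0, "hand": -0.7}, {"x": 0, "y": 0, "z": 7.3, "spin": 0, "hand": -0.7}])

```text
time_s: 15.5
position: [0.428, -0.0126, 0.0142]
tool_rot: [-0.002, -3.14, 0.0]
wrist_force: [-0.1, 0.8, 1.2]
opening: 0.0127
grasp_force: 0.0
```

Request:
carry_out(plan=[{"x": -0.3, "y": 1.5, "z": 0, "spin": 0, "hand": -0.7}, {"x": -0.7, "y": 3.2, "z": 0, "spin": 0, "hand": -0.7}, {"x": -1.0, "y": 5.0, "z": 0, "spin": 0, "hand": -0.7}, {"x": -1.4, "y": 7.0, "z": 0, "spin": 0, "hand": -0.7}, {"x": -1.7, "y": 9.0, "z": 0, "spin": 0, "hand": -0.7}, {"x": -1.9, "y": 11.0, "z": 0, "spin": 0, "hand": -0.7}, {"x": -2.1, "y": 13.0, "z": 0, "spin": 0, "hand": -0.7}, {"x": -2.3, "y": 15.0, "z": 0, "spin": 0, "hand": -0.7}])

```text
time_s: 16.5
position: [0.4518, 0.1386, 0.0153]
tool_rot: [0.002, 3.141, -0.0]
wrist_force: [-0.1, -1.7, 0.5]
opening: 0.0129
grasp_force: 1.4
```

Request:
carry_out(plan=[{"x": -0.1, "y": 2.0, "z": 0, "spin": 0, "hand": -0.7}, {"x": -0.2, "y": 4.0, "z": 0, "spin": 0, "hand": -0.7}, {"x": -0.3, "y": 6.0, "z": 0, "spin": 0, "hand": -0.7}, {"x": -0.5, "y": 8.0, "z": 0, "spin": 0, "hand": -0.7}, {"x": -0.7, "y": 10.0, "z": 0, "spin": 0, "hand": -0.7}, {"x": -0.9, "y": 12.0, "z": 0, "spin": 0, "hand": -0.7}, {"x": -1.1, "y": 14.0, "z": 0, "spin": 0, "hand": -0.7}, {"x": -1.3, "y": 16.0, "z": 0, "spin": 0, "hand": -0.7}])

```text
time_s: 17.5
position: [0.465, 0.2987, 0.0148]
tool_rot: [-0.002, -3.141, 0.0]
wrist_force: [0.4, -3.8, 1.8]
opening: 0.0129
grasp_force: 1.8
```

Request:
carry_out(plan=[{"x": -0.2, "y": 1.7, "z": 0, "spin": 0, "hand": -0.7}, {"x": -0.4, "y": 3.4, "z": 0, "spin": 0, "hand": -0.7}, {"x": -0.7, "y": 4.8, "z": 0, "spin": 0, "hand": -0.7}, {"x": -1.3, "y": 5.6, "z": 0, "spin": 0, "hand": -0.7}, {"x": -2.3, "y": 5.6, "z": 0, "spin": 0, "hand": -0.7}, {"x": -3.5, "y": 5.2, "z": 0, "spin": 0, "hand": -0.7}, {"x": -4.5, "y": 4.8, "z": 0, "spin": 0, "hand": -0.7}, {"x": -5.2, "y": 4.6, "z": 0, "spin": 0, "hand": -0.7}])

```text
time_s: 18.5
position: [0.518, 0.3424, 0.0148]
tool_rot: [0.004, 3.142, -0.0]
wrist_force: [-2.3, 1.0, 0.2]
opening: 0.0128
grasp_force: 1.1
```

```bash
python3 - <<'E'
from n import *
s=robot.state(); print(s['position'],s['wrist_force'],s['grasp_force'])
p=s['position']
d=shot('wrist'); cv2.imwrite('pics/w5.png',d['pixels'])
analyse(d,'g',(.569,.329),(p[0]-.02,p[1]))
E
```

```text
[0.51798296 0.34238382 0.01484097] [-2.31965219  0.97844029  0.18031664] 1.122200614772737
rail L tip(minx) [0.51148422 0.37573629] 774 y rng 0.3294 0.3938
rail R tip(minx) [0.49824465 0.3083493 ] 1096 y rng 0.2715 0.3289
rim n 9646 ctr [0.4918 0.3449] span [0.091  0.0903] z near/far 0.0537 0.0535
```

View pics/w5.png

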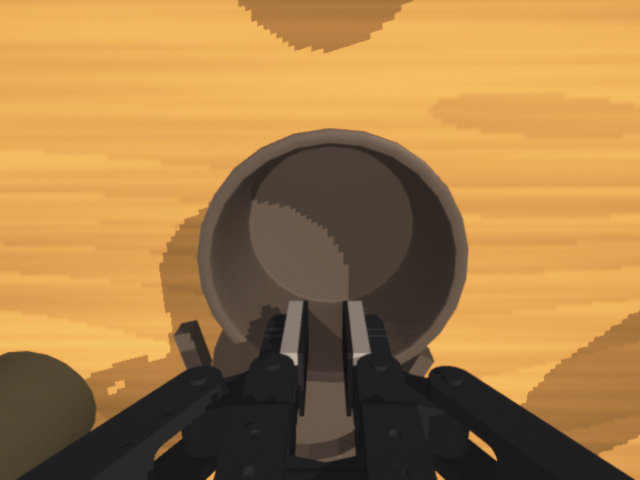

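The grey bowl is level at (0.492, 0.345), just at the mouth of its cradle, with rail tips at px (190,345) and (425,360). I slide it in along the axis.

Request:
carry_out(plan=[{"x": -1.2, "y": -0.5, "z": 0, "spin": 0, "hand": -0.7}, {"x": -2.6, "y": -1.0, "z": 0, "spin": 0, "hand": -0.7}, {"x": -4.0, "y": -1.3, "z": 0, "spin": 0, "hand": -0.7}, {"x": -5.2, "y": -1.5, "z": 0, "spin": 0, "hand": -0.7}, {"x": -6.2, "y": -1.6, "z": 0, "spin": 0, "hand": -0.7}, {"x": -7.0, "y": -1.6, "z": 0, "spin": 0, "hand": -0.7}, {"x": -7.5, "y": -1.7, "z": 0, "spin": 0, "hand": -0.7}, {"x": -7.9, "y": -1.7, "z": 0, "spin": 0, "hand": -0.7}])

```text
time_s: 19.55
position: [0.596, 0.3264, 0.0149]
tool_rot: [-0.002, -3.141, -0.0]
wrist_force: [-4.3, 1.4, 0.0]
opening: 0.0133
grasp_force: 1.7
```

```bash
python3 - <<'E'
from n import *
s=robot.state(); print(s['position'],s['wrist_force'],s['grasp_force'])
p=s['position']
analyse(shot('wrist'),'g',(.569,.329),(p[0]-.026,p[1]))
E
```

```text
[0.59601137 0.32642758 0.01486427] [-4.34439188  1.38914276  0.01608304] 1.6676799760898575
rail L tip(minx) [0.55347229 0.3870998 ] 699 y rng 0.3816 0.3936
rail R tip(minx) [0.54056818 0.27832531] 518 y rng 0.2715 0.2805
rim n 9823 ctr [0.5686 0.3266] span [0.0908 0.0906] z near/far 0.0537 0.0535
```

Request:
carry_out(plan=[{"x": -0.15, "y": 0.1, "z": 0, "spin": 0, "hand": -0.7}, {"x": -0.3, "y": 0.15, "z": 0, "spin": 0, "hand": -0.7}, {"x": -0.4, "y": 0.2, "z": 0, "spin": 0, "hand": -0.7}, {"x": -0.5, "y": 0.2, "z": 0, "spin": 0, "hand": -0.7}, {"x": -0.6, "y": 0.2, "z": 0, "spin": 0, "hand": -0.7}, {"x": -0.65, "y": 0.2, "z": 0, "spin": 0, "hand": -0.7}, {"x": -0.7, "y": 0.2, "z": 0, "spin": 0, "hand": -0.7}, {"x": -0.7, "y": 0.2, "z": 0, "spin": 0, "hand": -0.7}])

```text
time_s: 20.6
position: [0.6027, 0.3283, 0.0148]
tool_rot: [-0.002, -3.141, 0.0]
wrist_force: [-5.6, 0.1, 0.9]
opening: 0.013
grasp_force: 2.5
```

```bash
python3 - <<'E'
from n import *
s=robot.state(); print(s['position'],s['wrist_force'],s['grasp_force'])
p=s['position']
analyse(shot('wrist'),'g',(.569,.329),(p[0]-.026,p[1]))
E
```

```text
[0.60265751 0.32828928 0.01483886] [-5.62858635  0.10932817  0.91848145] 2.497895544511266
rail L tip(minx) [0.55383789 0.38721736] 707 y rng 0.3814 0.3935
rail R tip(minx) [0.54114273 0.27757807] 865 y rng 0.2718 0.2823
rim n 10336 ctr [0.5754 0.3286] span [0.0904 0.0906] z near/far 0.0571 0.0538
```

Request:
carry_out(plan=[{"x": 0.2, "y": 0, "z": 0, "spin": 0, "hand": -0.7}, {"x": 0.4, "y": 0, "z": 0, "spin": 0, "hand": -0.7}, {"x": 0.6, "y": 0, "z": 0, "spin": 0, "hand": -0.7}, {"x": 1.0, "y": 0, "z": 0, "spin": 0, "hand": -0.7}, {"x": 1.5, "y": 0, "z": 0, "spin": 0, "hand": -0.7}, {"x": 2.0, "y": 0, "z": 0, "spin": 0, "hand": -0.7}, {"x": 2.2, "y": 0, "z": 0, "spin": 0, "hand": -0.7}, {"x": 2.2, "y": 0, "z": 0, "spin": 0, "hand": -0.7}])

```text
time_s: 21.65
position: [0.5808, 0.3283, 0.015]
tool_rot: [0.002, 3.142, 0.0]
wrist_force: [0.2, 0.3, -0.2]
opening: 0.0134
grasp_force: 0.0
```

```bash
python3 - <<'E'
from n import *
s=robot.state(); print(s['position'],s['wrist_force'],s['grasp_force'])
p=s['position']
analyse(shot('wrist'),'g',(.569,.329),(.572,.329))
E
```

```text
[0.58084293 0.32830839 0.01502351] [ 0.17021568  0.26539184 -0.1640024 ] 0.0
rail L tip(minx) [0.55315085 0.38744268] 824 y rng 0.3798 0.3936
rail R tip(minx) [0.54066914 0.27793442] 908 y rng 0.2716 0.2828
rim n 7887 ctr [0.5727 0.3281] span [0.0908 0.0905] z near/far 0.0536 0.0536
```

Grey is level and home at (0.5727, 0.328). Next is blue.

Request:
carry_out(plan=[{"x": 0, "y": 0, "z": -4, "spin": 0, "hand": -0.7}, {"x": 0, "y": 0, "z": -8, "spin": 0, "hand": -0.7}, {"x": 1.5, "y": -3, "z": -11, "spin": 0, "hand": -0.7}, {"x": 3, "y": -8, "z": -11, "spin": 0, "hand": -0.7}, {"x": 5, "y": -14, "z": -11, "spin": 0, "hand": -0.7}, {"x": 7, "y": -20, "z": -11, "spin": 0, "hand": -0.7}, {"x": 9, "y": -26, "z": -11, "spin": 0, "hand": -0.7}, {"x": 11, "y": -32, "z": -11, "spin": 0, "hand": -0.7}])

```text
time_s: 22.7
position: [0.4709, 0.0092, 0.1253]
tool_rot: [0.003, 3.141, 0.0]
wrist_force: [1.1, -1.0, 0.1]
opening: 0.013
grasp_force: 0.0
```

Request:
carry_out(plan=[{"x": 1.2, "y": -6, "z": 0, "spin": 0, "hand": -0.7}, {"x": 2.2, "y": -12, "z": 0, "spin": 0, "hand": -0.7}, {"x": 2.8, "y": -16.2, "z": 1, "spin": 0, "hand": -0.7}, {"x": 2.8, "y": -16.8, "z": 4, "spin": 0, "hand": -0.7}, {"x": 2.8, "y": -16.8, "z": 5, "spin": 0, "hand": -0.7}, {"x": 2.8, "y": -16.8, "z": 5, "spin": 0, "hand": -0.7}, {"x": 2.8, "y": -16.8, "z": 5, "spin": 0, "hand": -0.7}, {"x": 2.8, "y": -16.8, "z": 5, "spin": 0, "hand": -0.7}])

```text
time_s: 23.7
position: [0.444, -0.1564, 0.0758]
tool_rot: [0.0, 3.14, -0.0]
wrist_force: [0.1, 1.1, -0.5]
opening: 0.0125
grasp_force: 0.0
```

```bash
python3 - <<'E'
from n import *
s=robot.state(); print(s['position'],s['wrist_force'],s['joint_positions'].round(2))
analyse(shot('wrist'),'b',(.576,-.317),(.437,-.156))
E
```

```text
[ 0.44401965 -0.15636405  0.07575448] [ 0.09347153  1.10134231 -0.53387341] [-0.19  0.17  0.51  1.97 -0.1   1.03  1.93]
rail R tip(minx) [ 0.54925055 -0.37031133] 662 y rng -0.3742 -0.363
rim n 4144 ctr [ 0.437  -0.1589] span [0.0916 0.0903] z near/far 0.0536 0.0536
```

Request:
carry_out(plan=[{"x": 0, "y": 0, "z": 1, "spin": 0, "hand": -0.7}, {"x": 0, "y": 0, "z": 2, "spin": 0, "hand": -0.7}, {"x": 0, "y": 0, "z": 3, "spin": 0, "hand": -0.7}, {"x": 0, "y": 0, "z": 4, "spin": 0, "hand": -0.7}, {"x": 0, "y": 0, "z": 5, "spin": 0, "hand": -0.7}, {"x": 0, "y": 0, "z": 6, "spin": 0, "hand": -0.7}, {"x": 0, "y": 0, "z": 6.2, "spin": 0, "hand": -0.7}, {"x": 0, "y": 0, "z": 6.2, "spin": 0, "hand": -0.7}])

```text
time_s: 24.75
position: [0.4432, -0.1568, 0.0129]
tool_rot: [-0.002, -3.141, 0.0]
wrist_force: [0.7, 0.9, -0.3]
opening: 0.0128
grasp_force: 0.0
```

Request:
carry_out(plan=[{"x": -0.2, "y": -1.5, "z": 0, "spin": 0, "hand": -0.7}, {"x": -0.4, "y": -3.2, "z": 0, "spin": 0, "hand": -0.7}, {"x": -0.7, "y": -5.0, "z": 0, "spin": 0, "hand": -0.7}, {"x": -1.0, "y": -7.0, "z": 0, "spin": 0, "hand": -0.7}, {"x": -1.3, "y": -9.0, "z": 0, "spin": 0, "hand": -0.7}, {"x": -1.7, "y": -11.0, "z": 0, "spin": 0, "hand": -0.7}, {"x": -2.2, "y": -13.0, "z": 0, "spin": 0, "hand": -0.7}, {"x": -2.8, "y": -14.8, "z": 0, "spin": 0, "hand": -0.7}])

```text
time_s: 25.75
position: [0.471, -0.3063, 0.0132]
tool_rot: [0.003, 3.141, 0.0]
wrist_force: [-0.1, 3.0, 1.2]
opening: 0.0129
grasp_force: 1.2
```

Request:
carry_out(plan=[{"x": -0.5, "y": -1.2, "z": 0, "spin": 0, "hand": -0.7}, {"x": -1.2, "y": -1.5, "z": 0, "spin": 0, "hand": -0.7}, {"x": -2.2, "y": -1.4, "z": 0, "spin": 0, "hand": -0.7}, {"x": -3.4, "y": -1.2, "z": 0, "spin": 0, "hand": -0.7}, {"x": -4.6, "y": -1.2, "z": 0, "spin": 0, "hand": -0.7}, {"x": -5.6, "y": -1.3, "z": 0, "spin": 0, "hand": -0.7}, {"x": -6.3, "y": -1.3, "z": 0, "spin": 0, "hand": -0.7}, {"x": -6.8, "y": -1.3, "z": 0, "spin": 0, "hand": -0.7}])

```text
time_s: 26.75
position: [0.5392, -0.318, 0.0128]
tool_rot: [-0.002, -3.141, 0.0]
wrist_force: [-2.2, -0.7, -0.1]
opening: 0.0126
grasp_force: 1.0
```

```bash
python3 - <<'E'
from n import *
s=robot.state(); print(s['position'],s['wrist_force'],s['grasp_force'])
p=s['position']
analyse(shot('wrist'),'b',(.576,-.317),(p[0]-.026,p[1]))
E
```

```text
[ 0.53924622 -0.31800155  0.01283581] [-2.21925505 -0.66492649 -0.09076921] 0.9792480280157179
rail L tip(minx) [ 0.51199711 -0.28159955] 1219 y rng -0.2937 -0.2546
rail R tip(minx) [ 0.51328833 -0.35505146] 1256 y rng -0.3773 -0.3422
rim n 9452 ctr [ 0.5124 -0.3181] span [0.0911 0.0906] z near/far 0.0537 0.0535
```

Request:
carry_out(plan=[{"x": -1.0, "y": 0.3, "z": 0, "spin": 0, "hand": -0.7}, {"x": -2.0, "y": 0.4, "z": 0, "spin": 0, "hand": -0.7}, {"x": -3.0, "y": 0.4, "z": 0, "spin": 0, "hand": -0.7}, {"x": -4.0, "y": 0.3, "z": 0, "spin": 0, "hand": -0.7}, {"x": -4.7, "y": 0.2, "z": 0, "spin": 0, "hand": -0.7}, {"x": -5.2, "y": 0.1, "z": 0, "spin": 0, "hand": -0.7}, {"x": -5.5, "y": 0.1, "z": 0, "spin": 0, "hand": -0.7}, {"x": -5.7, "y": 0.1, "z": 0, "spin": 0, "hand": -0.7}])

```text
time_s: 27.8
position: [0.5959, -0.3172, 0.0129]
tool_rot: [-0.003, -3.141, 0.0]
wrist_force: [-1.7, -0.3, 0.7]
opening: 0.0128
grasp_force: 1.0
```

```bash
python3 - <<'E'
from n import *
s=robot.state(); print(s['position'],s['wrist_force'],s['grasp_force'])
p=s['position']
analyse(shot('wrist'),'b',(.576,-.317),(p[0]-.026,p[1]))
E
```

```text
[ 0.59592417 -0.31720873  0.01291016] [-1.66121988 -0.30276105  0.65264221] 0.9799730870872736
rail L tip(minx) [ 0.55951306 -0.26139878] 313 y rng -0.2629 -0.2549
rail R tip(minx) [ 0.54914303 -0.37032121] 473 y rng -0.3771 -0.3684
rim n 9420 ctr [ 0.569  -0.3175] span [0.091  0.0905] z near/far 0.0536 0.0536
```

Request:
carry_out(plan=[{"x": -0.3, "y": 0, "z": 0, "spin": 0, "hand": -0.7}, {"x": -0.5, "y": -0.05, "z": 0, "spin": 0, "hand": -0.7}, {"x": -0.7, "y": -0.1, "z": 0, "spin": 0, "hand": -0.7}, {"x": -0.8, "y": -0.1, "z": 0, "spin": 0, "hand": -0.7}, {"x": -0.9, "y": -0.1, "z": 0, "spin": 0, "hand": -0.7}, {"x": -1.0, "y": -0.1, "z": 0, "spin": 0, "hand": -0.7}, {"x": -1.1, "y": -0.1, "z": 0, "spin": 0, "hand": -0.7}, {"x": -1.15, "y": -0.1, "z": 0, "spin": 0, "hand": -0.7}])

```text
time_s: 28.85
position: [0.6076, -0.3181, 0.0129]
tool_rot: [0.002, 3.142, -0.0]
wrist_force: [-2.2, -0.4, 1.2]
opening: 0.0129
grasp_force: 1.0
```

```bash
python3 - <<'E'
from n import *
s=robot.state(); print(s['position'],s['wrist_force'],s['grasp_force'])
p=s['position']
analyse(shot('wrist'),'b',(.576,-.317),(p[0]-.026,p[1]))
E
```

```text
[ 0.60756766 -0.31805696  0.01294731] [-2.22436497 -0.38705216  1.1848571 ] 0.9587711642961949
rail L tip(minx) [ 0.56004019 -0.2612823 ] 653 y rng -0.2662 -0.2551
rail R tip(minx) [ 0.54950449 -0.37083875] 848 y rng -0.3772 -0.3664
rim n 9577 ctr [ 0.5804 -0.3183] span [0.091  0.0906] z near/far 0.0536 0.0536
```

Request:
carry_out(plan=[{"x": -0.03, "y": 0, "z": 0, "spin": 0, "hand": -0.7}, {"x": -0.06, "y": 0, "z": 0, "spin": 0, "hand": -0.7}, {"x": -0.09, "y": 0, "z": 0, "spin": 0, "hand": -0.7}, {"x": -0.12, "y": 0, "z": 0, "spin": 0, "hand": -0.7}, {"x": -0.12, "y": 0, "z": 0, "spin": 0, "hand": -0.7}, {"x": -0.12, "y": 0, "z": 0, "spin": 0, "hand": -0.7}, {"x": -0.12, "y": 0, "z": 0, "spin": 0, "hand": -0.7}, {"x": -0.12, "y": 0, "z": 0, "spin": 0, "hand": -0.7}])

```text
time_s: 29.9
position: [0.6086, -0.318, 0.0129]
tool_rot: [-0.002, -3.141, 0.0]
wrist_force: [-3.0, -0.2, 0.3]
opening: 0.0128
grasp_force: 1.6
```

```bash
python3 - <<'E'
from n import *
s=robot.state(); print(s['position'],s['wrist_force'],s['grasp_force'])
p=s['position']
analyse(shot('wrist'),'b',(.576,-.317),(p[0]-.026,p[1]))
E
```

```text
[ 0.60861558 -0.31800994  0.01289235] [-2.97315586 -0.17902351  0.30627673] 1.6028930176980793
rail L tip(minx) [ 0.56013957 -0.26129882] 670 y rng -0.2667 -0.2548
rail R tip(minx) [ 0.54954164 -0.37094201] 883 y rng -0.3773 -0.3664
rim n 10160 ctr [ 0.5814 -0.3181] span [0.0909 0.0909] z near/far 0.0542 0.0536
```

Request:
carry_out(plan=[{"x": 0.2, "y": 0, "z": 0, "spin": 0, "hand": -0.7}, {"x": 0.5, "y": 0, "z": 0, "spin": 0, "hand": -0.7}, {"x": 1.0, "y": 0, "z": 0, "spin": 0, "hand": -0.7}, {"x": 1.6, "y": 0, "z": 0, "spin": 0, "hand": -0.7}, {"x": 2.2, "y": 0, "z": 0, "spin": 0, "hand": -0.7}, {"x": 2.3, "y": 0, "z": 0, "spin": 0, "hand": -0.7}, {"x": 2.3, "y": 0, "z": 0, "spin": 0, "hand": -0.7}, {"x": 2.3, "y": 0, "z": 0, "spin": 0, "hand": -0.7}])

```text
time_s: 30.95
position: [0.5859, -0.3179, 0.013]
tool_rot: [0.002, 3.141, -0.0]
wrist_force: [-1.0, 0.2, -0.4]
opening: 0.0126
grasp_force: 0.0
```

```bash
python3 - <<'E'
from n import *
s=robot.state(); print(s['position'],s['wrist_force'],s['grasp_force'])
analyse(shot('wrist'),'b',(.576,-.317),(.581,-.318))
E
```

```text
[ 0.5859352  -0.31788324  0.01296161] [-1.03300906  0.1815009  -0.44672044] 0.0
rail L tip(minx) [ 0.55977843 -0.2612513 ] 809 y rng -0.2684 -0.2551
rail R tip(minx) [ 0.5493682  -0.37113967] 1032 y rng -0.3772 -0.3649
rim n 7128 ctr [ 0.5811 -0.3182] span [0.0913 0.0907] z near/far 0.0536 0.0536
```

Blue is home and level at (0.581, −0.318). All three bowls are paired. Next I measure the lever from the wrist camera.

Request:
carry_out(plan=[{"x": 0, "y": 0, "z": -4, "spin": 0, "hand": -1}, {"x": 0, "y": 0, "z": -9, "spin": 0, "hand": -1}, {"x": 0.5, "y": 3, "z": -14, "spin": 0, "hand": -1}, {"x": 1, "y": 7, "z": -18, "spin": 0, "hand": -1}, {"x": 1.5, "y": 12, "z": -21, "spin": 0, "hand": -1}, {"x": 2, "y": 18, "z": -23, "spin": 0, "hand": -1}, {"x": 2.5, "y": 24, "z": -23, "spin": 0, "hand": -1}, {"x": 3, "y": 30, "z": -23, "spin": 0, "hand": -1}])

```text
time_s: 32.0
position: [0.556, -0.0159, 0.2436]
tool_rot: [0.002, 3.14, 0.0]
wrist_force: [0.0, 0.9, 0.4]
opening: -0.0
grasp_force: 0.0
```

Request:
carry_out(plan=[{"x": 0, "y": 6, "z": 0, "spin": 0, "hand": -1}, {"x": 0, "y": 12, "z": 0, "spin": 0, "hand": -1}, {"x": 0, "y": 18, "z": 0, "spin": 0, "hand": -1}, {"x": 0, "y": 20.5, "z": 0, "spin": 0, "hand": -1}, {"x": 0, "y": 20.5, "z": 0, "spin": 0, "hand": -1}, {"x": 0, "y": 20.5, "z": 0, "spin": 0, "hand": -1}, {"x": 0, "y": 20.5, "z": 0, "spin": 0, "hand": -1}, {"x": 0, "y": 20.5, "z": 0, "spin": 0, "hand": -1}])

```text
time_s: 33.0
position: [0.5567, 0.1858, 0.2432]
tool_rot: [0.005, 3.141, -0.0]
wrist_force: [0.8, -0.4, -0.2]
opening: -0.0001
grasp_force: 0.0
```

```bash
python3 - <<'E'
from n import *
s=robot.state(); print(s['time_s'],s['position'])
d=shot('wrist'); cv2.imwrite('pics/w6.png',d['pixels'])
hsv=cv2.cvtColor(d['pixels'],cv2.COLOR_BGR2HSV).astype(int)
C=cloud(d); m=((hsv[...,0]<5)|(hsv[...,0]>172))&(hsv[...,1]>150)&(C[...,2]>.045)
Q=C[m]; near=np.hypot(Q[:,0]-.657,Q[:,1]-.178)<.04; Q=Q[near]; print('knob',len(Q),Q.min(0).round(4),Q.max(0).round(4)); t=Q[Q[:,2]>.083]; print('top',((t.min(0)+t.max(0))/2).round(4),np.ptp(t,0).round(4))
w=np.hypot(C[...,0]-.70,C[...,1]-.20)<.11
b=w&(C[...,2]>.041)&(C[...,2]<.049); B=C[b]; r=cv2.minAreaRect((B[:,:2]*1000).astype(np.float32)); print('box',len(B),r,(cv2.boxPoints(r)).round(1).tolist())
a=w&(C[...,2]>.053)&(C[...,2]<.062)&(hsv[...,1]<80); A=C[a]; print('arm',len(A)); ra=cv2.minAreaRect((A[:,:2]*1000).astype(np.float32)); print(ra,cv2.boxPoints(ra).round(1).tolist())
tb=(np.hypot(C[...,0]-.575,C[...,1]-.186)<.06)&(C[...,2]>.074)&(C[...,2]<.086); T=C[tb]; print('tumbler_b',((T.min(0)+T.max(0))/2).round(4),np.ptp(T,0).round(4))
E
```

```text
33.0 [0.55669642 0.18580477 0.24315998]
knob 118 [0.6445 0.1698 0.0563] [0.6503 0.1843 0.0744]Traceback (most recent call last):
  File "<stdin>", line 6, in <module>
    return umr_minimum(a, axis, None, out, keepdims, initial, where)
ValueError: zero-size array to reduction operation minimum which has no identity
```

View pics/w6.png

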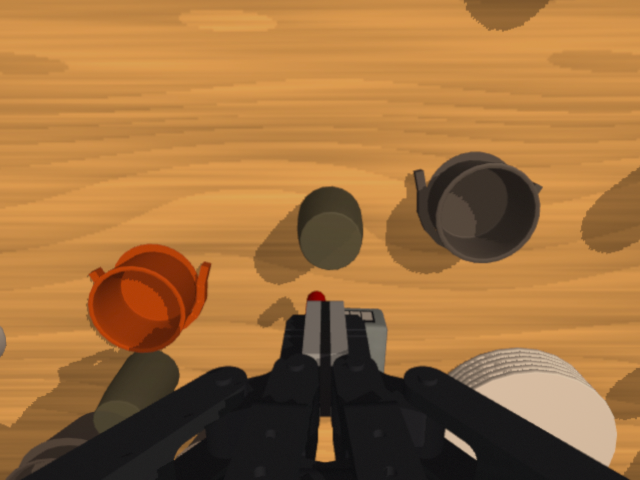

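The wrist view shows terracotta and grey sitting in their cradles. The fingers hide the knob at (316,297), so I shift aside.

Request:
carry_out(plan=[{"x": 2, "y": -5, "z": 0, "spin": 0, "hand": -1}, {"x": 4, "y": -10, "z": 0, "spin": 0, "hand": -1}, {"x": 5.5, "y": -13, "z": 0, "spin": 0, "hand": -1}, {"x": 6, "y": -13, "z": 0, "spin": 0, "hand": -1}, {"x": 6, "y": -13, "z": 0, "spin": 0, "hand": -1}, {"x": 6, "y": -13, "z": 0, "spin": 0, "hand": -1}, {"x": 6, "y": -13, "z": 0, "spin": 0, "hand": -1}, {"x": 6, "y": -13, "z": 0, "spin": 0, "hand": -1}])

```text
time_s: 34.05
position: [0.4964, 0.0576, 0.2427]
tool_rot: [-0.001, -3.141, 0.001]
wrist_force: [0.5, 1.4, -0.7]
opening: 0.0002
grasp_force: 0.0
```

```bash
python3 - <<'E'
from n import *
s=robot.state(); print(s['time_s'],s['position'])
d=shot('wrist')
hsv=cv2.cvtColor(d['pixels'],cv2.COLOR_BGR2HSV).astype(int)
C=cloud(d); m=((hsv[...,0]<5)|(hsv[...,0]>172))&(hsv[...,1]>150)&(C[...,2]>.045)
def bb(n,Q):
    if len(Q): print(n,len(Q),((Q.min(0)+Q.max(0))/2).round(4),np.ptp(Q,0).round(4),Q.max(0).round(4))
Q=C[m]; Q=Q[np.hypot(Q[:,0]-.657,Q[:,1]-.178)<.04]; bb('knob',Q); bb('knobtop',Q[Q[:,2]>.0845])
w=np.hypot(C[...,0]-.70,C[...,1]-.20)<.12
B=C[w&(C[...,2]>.042)&(C[...,2]<.048)]
r=cv2.minAreaRect((B[:,:2]*1000).astype(np.float32)); print('box',len(B),r,cv2.boxPoints(r).round(1).tolist())
A=C[w&(C[...,2]>.054)&(C[...,2]<.060)&(hsv[...,1]<90)]; bb('arm',A)
ra=cv2.minAreaRect((A[:,:2]*1000).astype(np.float32)); print(ra,cv2.boxPoints(ra).round(1).tolist())
T=C[(np.hypot(C[...,0]-.575,C[...,1]-.186)<.06)&(C[...,2]>.077)&(C[...,2]<.084)]; bb('tumbler_b',T)
print('gray top px of pivot/knob',proj(d,[[.657,.178,.0865],[.70,.205,.06]]).round())
E
```

```text
34.05 [0.49637483 0.05759695 0.24269884]
knob 538 [0.6518 0.1761 0.0705] [0.0158 0.0168 0.0345] [0.6598 0.1845 0.0878]
knobtop 164 [0.6526 0.1762 0.0861] [0.0143 0.0165 0.0032] [0.6598 0.1845 0.0878]
box 807 ((675.8324584960938, 207.36907958984375), (190.1353302001953, 68.82707214355469), 9.046326637268066) [[576.5, 226.39999389648438], [587.4000244140625, 158.39999389648438], [775.0999755859375, 188.3000030517578], [764.2999877929688, 256.29998779296875]]
arm 32 [0.6835 0.1973 0.0563] [0.0085 0.0076 0.0028] [0.6877 0.2011 0.0577]
((683.3154907226562, 197.96861267089844), (9.848517417907715, 4.883246421813965), 54.82061004638672) [[678.5, 195.39999389648438], [682.5, 192.5], [688.0999755859375, 200.60000610351562], [684.2000122070312, 203.39999389648438]]
tumbler_b 2534 [0.5878 0.1893 0.0796] [0.0519 0.0526 0.0051] [0.6137 0.2156 0.0821]
gray top px of pivot/knob [[458. 379.]
 [473. 399.]]
```

```bash
python3 - <<'E'
from n import *
e=shot('top'); p=e['pixels']; hsv=cv2.cvtColor(p,cv2.COLOR_BGR2HSV).astype(int)
print('hub',onplane(e,[[256.3,174.1]],.06).round(4),'box hsv',hsv[162,250],hsv[180,250],'arm',hsv[182,260],hsv[174,256])
for name,src in(('top',e),('scene',shot('scene'))):
    hs=cv2.cvtColor(src['pixels'],cv2.COLOR_BGR2HSV).astype(int); C=cloud(src)
    pu=proj(src,[.70,.20,.045])[0].astype(int); print(name,pu)
    G=onplane(src,np.argwhere(np.ones((60,60)))[:,::-1]+pu-30,.045).reshape(60,60,3)
    sub=hs[pu[1]-30:pu[1]+30,pu[0]-30:pu[0]+30]; Z=C[pu[1]-30:pu[1]+30,pu[0]-30:pu[0]+30,2]
    m=(sub[...,1]<80)&(Z>.035)&(Z<.056)&(np.hypot(G[...,0]-.71,G[...,1]-.2)<.08)
    n,l,st,_=cv2.connectedComponentsWithStats(m.astype(np.uint8)); m=l==1+np.argmax(st[1:,4])
    r=cv2.minAreaRect((G[m][:,:2]*1000).astype(np.float32)); print('box',m.sum(),r,cv2.boxPoints(r).round(1).tolist())
    a=(sub[...,1]<60)&(Z>.053)&(Z<.066); H=onplane(src,np.argwhere(a)[:,::-1]+pu-30,.057); H=H[np.hypot(H[:,0]-.69,H[:,1]-.2)<.06]
    if len(H): 
        vx,vy,x0,y0=cv2.fitLine((H[:,:2]*1000).astype(np.float32),cv2.DIST_HUBER,0,.01,.01).ravel(); print('armline',len(H),np.degrees(np.arctan2(vy,vx)),x0,y0,H.min(0).round(3),H.max(0).round(3))
E
```

```text
hub [[0.7159 0.2091 0.06  ]] box hsv [ 25  30 101] [ 27  27 104] arm [  9  26 136] [ 14  32 136]
top [259 180]
box 550 ((723.1071166992188, 208.96157836914062), (73.06159210205078, 97.81086730957031), 88.86589813232422) [[673.5, 173.39999389648438], [771.2999877929688, 171.5], [772.7000122070312, 244.5], [674.9000244140625, 246.5]]
armline 108 25.586237 703.9212 203.05481 [0.671 0.177 0.057] [0.743 0.24  0.057]
scene [376 310]
box 879 ((718.63623046875, 209.36880493164062), (73.16122436523438, 127.77201080322266), 87.7108383178711) [[653.2999877929688, 175.39999389648438], [781.0, 170.3000030517578], [783.9000244140625, 243.39999389648438], [656.2999877929688, 248.5]]
armline 157 27.178816 700.1587 197.6625 [0.664 0.177 0.057] [0.734 0.219 0.057]
```

Knob is at (0.652, 0.176). The pivot comes out at (0.716, 0.209) from the arm line and from the hub ray, and the box yaw is about −1.5°. The stop should then put the knob at about (0.654, 0.245). I come down on the knob's −y side.

Request:
carry_out(plan=[{"x": -4, "y": 2, "z": 0, "spin": 0, "hand": -1}, {"x": -9, "y": 4.5, "z": 0, "spin": 0, "hand": -1}, {"x": -14, "y": 7, "z": 0, "spin": 0, "hand": -1}, {"x": -15.4, "y": 7.7, "z": 2, "spin": 0, "hand": -1}, {"x": -15.4, "y": 7.7, "z": 6, "spin": 0, "hand": -1}, {"x": -15.4, "y": 7.7, "z": 10, "spin": 0, "hand": -1}, {"x": -15.4, "y": 7.7, "z": 14, "spin": 0, "hand": -1}, {"x": -15.4, "y": 7.7, "z": 16, "spin": 0, "hand": -1}])

```text
time_s: 35.2
position: [0.649, 0.1339, 0.0802]
tool_rot: [-0.002, -3.138, 0.001]
wrist_force: [-0.6, 0.5, 0.2]
opening: 0.0002
grasp_force: 0.0
```

Request:
carry_out(plan=[{"x": 0, "y": 0, "z": 0.5, "spin": 0, "hand": -1}, {"x": 0, "y": 0, "z": 1.2, "spin": 0, "hand": -1}, {"x": 0, "y": 0, "z": 1.9, "spin": 0, "hand": -1}, {"x": 0, "y": 0, "z": 1.9, "spin": 0, "hand": -1}, {"x": 0, "y": 0.5, "z": 1.9, "spin": 0, "hand": -1}, {"x": 0, "y": 1.0, "z": 1.9, "spin": 0, "hand": -1}, {"x": 0, "y": 1.4, "z": 1.9, "spin": 0, "hand": -1}, {"x": 0, "y": 1.6, "z": 1.9, "spin": 0, "hand": -1}])

```text
time_s: 36.2
position: [0.6503, 0.1506, 0.064]
tool_rot: [-0.001, -3.142, -0.0]
wrist_force: [1.0, -0.9, -0.5]
opening: 0.0001
grasp_force: 0.0
```

Near contact. Now I push in y.

Request:
carry_out(plan=[{"x": 0, "y": 0.8, "z": 0, "spin": 0, "hand": -1}, {"x": 0, "y": 1.6, "z": 0, "spin": 0, "hand": -1}, {"x": 0, "y": 2.4, "z": 0, "spin": 0, "hand": -1}, {"x": 0, "y": 3.2, "z": 0, "spin": 0, "hand": -1}, {"x": 0, "y": 4.0, "z": 0, "spin": 0, "hand": -1}, {"x": 0, "y": 4.7, "z": 0, "spin": 0, "hand": -1}, {"x": 0, "y": 5.3, "z": 0, "spin": 0, "hand": -1}, {"x": 0, "y": 5.9, "z": 0, "spin": 0, "hand": -1}])

```text
time_s: 37.2
position: [0.6505, 0.2092, 0.0639]
tool_rot: [-0.002, -3.141, 0.0]
wrist_force: [0.6, 0.2, -0.7]
opening: 0.0002
grasp_force: 0.0
```

Request:
carry_out(plan=[{"x": 0, "y": 0.3, "z": 0, "spin": 0, "hand": -1}, {"x": 0, "y": 0.6, "z": 0, "spin": 0, "hand": -1}, {"x": 0, "y": 0.8, "z": 0, "spin": 0, "hand": -1}, {"x": 0, "y": 1.0, "z": 0, "spin": 0, "hand": -1}, {"x": 0, "y": 1.1, "z": 0, "spin": 0, "hand": -1}, {"x": 0, "y": 1.2, "z": 0, "spin": 0, "hand": -1}, {"x": 0, "y": 1.2, "z": 0, "spin": 0, "hand": -1}, {"x": 0, "y": 1.2, "z": 0, "spin": 0, "hand": -1}])

```text
time_s: 38.2
position: [0.6505, 0.2209, 0.0639]
tool_rot: [-0.002, -3.142, 0.0]
wrist_force: [-0.8, 0.9, 0.6]
opening: -0.0
grasp_force: 0.0
```

No force was felt, so I check where the knob is.

```bash
python3 - <<'E'
from n import *
for n in('wrist','scene','top'):
    d=shot(n); hsv=cv2.cvtColor(d['pixels'],cv2.COLOR_BGR2HSV).astype(int); C=cloud(d)
    m=((hsv[...,0]<5)|(hsv[...,0]>172))&(hsv[...,1]>150)&(C[...,2]>.045)&(np.hypot(C[...,0]-.66,C[...,1]-.21)<.07)
    Q=C[m]; 
    print(n,len(Q),*( (Q.min(0).round(4),Q.max(0).round(4)) if len(Q) else ()), np.argwhere(m)[:,::-1].mean(0) if len(Q) else '')
s=robot.state(); print(s['position'],s['wrist_force'],s['joint_torque'].round(2))
E
```

```text
wrist 2520 [0.6444 0.169  0.0531] [0.6622 0.1857 0.0882] [222.1547619  306.26785714]
scene 86 [0.6474 0.1687 0.055 ] [0.667  0.185  0.0893] [369.97674419 288.05813953]
top 27 [0.6377 0.1649 0.071 ] [0.6614 0.1833 0.1815] [264.96296296 192.18518519]
[0.65051105 0.22085016 0.06393732] [-0.22599628  0.76409461 -0.44281413] [-1.000e-02 -7.223e+01  8.110e+00 -3.431e+01  2.000e-02  0.000e+00
  0.000e+00]
```

The knob is still at rest at (0.653, 0.177), so the finger slipped past its −x side. I go back over the top and retry with the finger tracking the knob's arc in x.

Request:
carry_out(plan=[{"x": 0, "y": 0, "z": -3, "spin": 0, "hand": -1}, {"x": 0, "y": 0, "z": -5, "spin": 0, "hand": -1}, {"x": -0.2, "y": -4, "z": -5, "spin": 0, "hand": -1}, {"x": -0.3, "y": -8, "z": -5, "spin": 0, "hand": -1}, {"x": -0.3, "y": -8.3, "z": -5, "spin": 0, "hand": -1}, {"x": -0.3, "y": -8.3, "z": -3, "spin": 0, "hand": -1}, {"x": -0.3, "y": -8.3, "z": -1, "spin": 0, "hand": -1}, {"x": -0.3, "y": -8.3, "z": 0, "spin": 0, "hand": -1}])

```text
time_s: 39.35
position: [0.6524, 0.1385, 0.0621]
tool_rot: [-0.001, -3.139, 0.001]
wrist_force: [-0.1, 0.4, 0.1]
opening: -0.0
grasp_force: 0.0
```

Request:
carry_out(plan=[{"x": 0, "y": 0.7, "z": 0.1, "spin": 0, "hand": -1}, {"x": 0, "y": 1.2, "z": 0.1, "spin": 0, "hand": -1}, {"x": 0, "y": 1.7, "z": 0.1, "spin": 0, "hand": -1}, {"x": 0, "y": 2.1, "z": 0.1, "spin": 0, "hand": -1}, {"x": 0.2, "y": 2.5, "z": 0.1, "spin": 0, "hand": -1}, {"x": 0.4, "y": 3.0, "z": 0.1, "spin": 0, "hand": -1}, {"x": 0.5, "y": 3.4, "z": 0.1, "spin": 0, "hand": -1}, {"x": 0.6, "y": 3.8, "z": 0.1, "spin": 0, "hand": -1}])

```text
time_s: 40.35
position: [0.6473, 0.1762, 0.0629]
tool_rot: [-0.002, -3.142, 0.0]
wrist_force: [0.1, 0.6, -0.4]
opening: 0.0001
grasp_force: 0.0
```

```bash
cat > k.py <<'E'
from n import *
d=shot('wrist')
hsv=cv2.cvtColor(d['pixels'],cv2.COLOR_BGR2HSV).astype(int); C=cloud(d)
m=((hsv[...,0]<5)|(hsv[...,0]>172))&(hsv[...,1]>150)&(C[...,2]>.045)&(np.hypot(C[...,0]-.66,C[...,1]-.21)<.07)
Q=C[m]; print('knob',len(Q),*((Q.min(0).round(4),Q.max(0).round(4)) if len(Q) else ()))
pu=C[(d['depth']>0)]; s=robot.state(); p=s['position']
dark=C[(hsv[...,2]<60)|(hsv[...,1]<40)]; f=dark[(np.abs(dark[:,0]-p[0])<.03)&(np.abs(dark[:,1]-p[1])<.03)&(dark[:,2]>p[2]-.002)&(dark[:,2]<p[2]+.03)]
print('finger',len(f),f.min(0).round(4) if len(f) else '',f.max(0).round(4) if len(f) else '')
print(s['time_s'],p,s['wrist_force'])
E
python3 k.py
```

```text
knob 676 [0.6354 0.169  0.0545] [0.6535 0.1853 0.099 ]
finger 0  
40.4 [0.64710312 0.17708422 0.0628881 ] [ 0.05733007  1.10430079 -0.56760509]
```

```bash
python3 - <<'E'
from n import *
s=robot.state(); p=s['position']; print(s['time_s'],p,s['tool_rot'],s['wrist_force'])
d=shot('scene'); hsv=cv2.cvtColor(d['pixels'],cv2.COLOR_BGR2HSV).astype(int); C=cloud(d)
print('tcp px',proj(d,[p,[.6533,.1773,.0865],[.6533,.1773,.052]]).round())
red=((hsv[...,0]<5)|(hsv[...,0]>172))&(hsv[...,1]>150)
for v in range(258,306,2): print(v,''.join('R' if red[v,u] else ('#' if hsv[v,u,2]<70 else ('g' if hsv[v,u,1]<60 else '.')) for u in range(345,405)))
f=(np.hypot(C[...,0]-p[0],C[...,1]-p[1])<.045)&(C[...,2]>.055)&(C[...,2]<.11)&~red
Q=C[f]; 
for z in np.arange(.055,.11,.01):
    q=Q[(Q[:,2]>=z)&(Q[:,2]<z+.01)]; print(z.round(3),len(q),*( (q.min(0).round(3),q.max(0).round(3)) if len(q) else ()))
E
```

```text
40.4 [0.64710312 0.17708422 0.0628881 ] [-9.56581555e-04 -3.14134742e+00 -6.84550537e-04] [ 0.05733007  1.10430079 -0.56760509]
tcp px [[371. 288.]
 [371. 283.]
 [370. 292.]]
258 ......####################################...#########g.....
260 .......################################...#############.....
262 .........###################.##########################.....
264 ...........#################.########################.......
266 .............####################################...........
268 ...............###############################..............
270 .....................#######################................
272 ......................##gg########..#####...................
274 .....................###gg#ggg###........####...............
276 .....................###gg#gg#################..............
278 .....................###g##gg################...............
280 ......................#gg##gg################...............
282 ......................#..#.g.################...............
284 .....................#RRRRRRR.###############...............
286 ...........
[... 227 characters left out ...]
#................
294 ......................RRRRR..#############..................
296 .......................gggggg.#########.....................
298 ........................gggggg..............................
300 .........................gggggg.............................
302 ..........................gggggg............................
304 ...........................ggggg............................
0.055 72 [0.61  0.167 0.055] [0.689 0.205 0.065]
0.065 21 [0.611 0.189 0.065] [0.62  0.204 0.075]
0.075 23 [0.605 0.188 0.075] [0.618 0.202 0.083]
0.085 6 [0.651 0.168 0.085] [0.657 0.18  0.094]
0.095 25 [0.646 0.164 0.097] [0.661 0.19  0.104]
0.105 17 [0.652 0.167 0.106] [0.664 0.189 0.109]
```

In the scene view the fingertips end just above the knob top: finger pixels are at z ≥ 0.088 while the TCP reads 0.063. The finger is passing over the knob, so I go back and push about 25 mm lower.

Request:
carry_out(plan=[{"x": 0, "y": -1, "z": 0, "spin": 0, "hand": -1}, {"x": -0.3, "y": -3, "z": 0, "spin": 0, "hand": -1}, {"x": -0.6, "y": -4.2, "z": 0, "spin": 0, "hand": -1}, {"x": -0.6, "y": -4.2, "z": 0.5, "spin": 0, "hand": -1}, {"x": -0.6, "y": -4.2, "z": 1.2, "spin": 0, "hand": -1}, {"x": -0.6, "y": -4.2, "z": 2.0, "spin": 0, "hand": -1}, {"x": -0.6, "y": -4.2, "z": 2.5, "spin": 0, "hand": -1}, {"x": -0.6, "y": -4.2, "z": 2.5, "spin": 0, "hand": -1}])

```text
time_s: 41.45
position: [0.6528, 0.1342, 0.0372]
tool_rot: [-0.001, -3.14, 0.0]
wrist_force: [0.9, 0.4, 0.5]
opening: -0.0004
grasp_force: 0.0
```

Request:
carry_out(plan=[{"x": 0, "y": 0.6, "z": 0, "spin": 0, "hand": -1}, {"x": 0, "y": 1.1, "z": 0, "spin": 0, "hand": -1}, {"x": 0, "y": 1.6, "z": 0, "spin": 0, "hand": -1}, {"x": 0, "y": 2.0, "z": 0, "spin": 0, "hand": -1}, {"x": 0.2, "y": 2.5, "z": 0, "spin": 0, "hand": -1}, {"x": 0.4, "y": 3.0, "z": 0, "spin": 0, "hand": -1}, {"x": 0.5, "y": 3.5, "z": 0, "spin": 0, "hand": -1}, {"x": 0.6, "y": 3.9, "z": 0, "spin": 0, "hand": -1}])

```text
time_s: 42.45
position: [0.6471, 0.1733, 0.0377]
tool_rot: [-0.002, -3.141, 0.0]
wrist_force: [-2.0, -2.4, 0.3]
opening: 0.0001
grasp_force: 1.1
```

```bash
python3 k.py
```

```text
knob 3341 [0.6336 0.1856 0.0538] [0.675  0.2068 0.1128]
finger 2 [0.6768 0.2017 0.0572] [0.6769 0.203  0.0574]
42.5 [0.64695607 0.17415931 0.03772907] [-2.60097554 -1.1067554   0.00648413]
```

Contact: the knob moved to y ≈ 0.196. Following the arc on to the stop.

Request:
carry_out(plan=[{"x": 0.1, "y": 0.8, "z": 0, "spin": 0, "hand": -1}, {"x": 0.2, "y": 1.6, "z": 0, "spin": 0, "hand": -1}, {"x": 0.1, "y": 2.4, "z": 0, "spin": 0, "hand": -1}, {"x": 0, "y": 3.1, "z": 0, "spin": 0, "hand": -1}, {"x": -0.2, "y": 3.7, "z": 0, "spin": 0, "hand": -1}, {"x": -0.4, "y": 4.2, "z": 0, "spin": 0, "hand": -1}, {"x": -0.6, "y": 4.7, "z": 0, "spin": 0, "hand": -1}, {"x": -0.7, "y": 5.0, "z": 0, "spin": 0, "hand": -1}])

```text
time_s: 43.5
position: [0.6548, 0.223, 0.0379]
tool_rot: [0.002, 3.141, -0.0]
wrist_force: [-0.9, -2.4, 0.6]
opening: -0.0001
grasp_force: 1.3
```

```bash
python3 k.py
```

```text
knob 3280 [0.6419 0.2353 0.0538] [0.6641 0.2535 0.1143]
finger 0  
43.55 [0.65491985 0.22337906 0.03793418] [ 0.11290642 -2.71362823 -0.25657427]
```

Request:
carry_out(plan=[{"x": -0.05, "y": 0.1, "z": 0, "spin": 0, "hand": -1}, {"x": -0.1, "y": 0.2, "z": 0, "spin": 0, "hand": -1}, {"x": -0.15, "y": 0.3, "z": 0, "spin": 0, "hand": -1}, {"x": -0.2, "y": 0.4, "z": 0, "spin": 0, "hand": -1}, {"x": -0.2, "y": 0.4, "z": 0, "spin": 0, "hand": -1}, {"x": -0.2, "y": 0.4, "z": 0, "spin": 0, "hand": -1}, {"x": -0.2, "y": 0.4, "z": 0, "spin": 0, "hand": -1}, {"x": -0.2, "y": 0.4, "z": 0, "spin": 0, "hand": -1}])

```text
time_s: 44.55
position: [0.6555, 0.2241, 0.0377]
tool_rot: [-0.005, -3.139, 0.005]
wrist_force: [-6.6, -8.0, 2.7]
opening: -0.0003
grasp_force: 4.3
```

The stop is reached: force rises to about 10 N and motion is blocked. I retreat so the lever springs back, then lift clear.

Request:
carry_out(plan=[{"x": 0.2, "y": -1, "z": 0, "spin": 0, "hand": -1}, {"x": 0.6, "y": -2, "z": 0, "spin": 0, "hand": -1}, {"x": 0.9, "y": -3, "z": 0, "spin": 0, "hand": -1}, {"x": 1.0, "y": -4, "z": 0, "spin": 0, "hand": -1}, {"x": 0.9, "y": -5, "z": 0, "spin": 0, "hand": -1}, {"x": 0.7, "y": -6, "z": 0, "spin": 0, "hand": -1}, {"x": 0.4, "y": -7.5, "z": 0, "spin": 0, "hand": -1}, {"x": 0.4, "y": -9.2, "z": 0, "spin": 0, "hand": -1}])

```text
time_s: 45.55
position: [0.6524, 0.1342, 0.0377]
tool_rot: [-0.002, -3.141, -0.0]
wrist_force: [0.4, 0.3, 0.2]
opening: -0.0001
grasp_force: 0.0
```

Request:
carry_out(plan=[{"x": 0, "y": -0.5, "z": -2, "spin": 0, "hand": -1}, {"x": 0, "y": -0.5, "z": -5, "spin": 0, "hand": -1}, {"x": 0, "y": -0.5, "z": -9, "spin": 0, "hand": -1}, {"x": 2, "y": -0.5, "z": -14, "spin": 0, "hand": -1}, {"x": 6, "y": -2, "z": -19, "spin": 0, "hand": -1}, {"x": 11, "y": -3, "z": -24, "spin": 0, "hand": -1}, {"x": 15, "y": -4, "z": -27, "spin": 0, "hand": -1}, {"x": 18, "y": -5, "z": -29, "spin": 0, "hand": -1}])

```text
time_s: 46.55
position: [0.471, 0.0847, 0.3321]
tool_rot: [0.002, 3.137, 0.005]
wrist_force: [0.4, 1.0, 0.1]
opening: -0.0003
grasp_force: 0.0
```

```bash
python3 k.py; python3 - <<'E'
from n import *
d=load('wrist')
for c,o,b in(('t',(.6624,.0064),(.666,.0075)),('g',(.569,.329),(.573,.328)),('b',(.576,-.317),(.581,-.318))): print(c); analyse(d,c,o,b)
C=cloud(d)
for n,(x,y) in dict(tb=(.588,.189),ta=(.76,-.012)).items():
    q=C[(np.hypot(C[...,0]-x,C[...,1]-y)<.05)&(C[...,2]>.076)&(C[...,2]<.085)]; print(n,len(q),((q.min(0)+q.max(0))/2).round(3) if len(q) else '')
E
```

```text
knob 344 [0.644  0.1672 0.0458] [0.6864 0.1919 0.0877]
finger 0  
46.6 [0.46964561 0.08335067 0.33489505] [ 1.74998403 -1.73050169  3.50354942]
t
rail L tip(minx) [0.63608555 0.05896081] 61 y rng 0.0527 0.0645
rail R tip(minx) [ 0.64211329 -0.05204575] 130 y rng -0.0561 -0.0414
rim n 490 ctr [0.6646 0.0012] span [0.0909 0.0797] z near/far 0.0537 0.0534
g
rail L tip(minx) [0.55454354 0.38627414] 15 y rng 0.385 0.3926
rail R tip(minx) [0.54122371 0.27403825] 207 y rng 0.2718 0.2849
rim n 712 ctr [0.5721 0.3272] span [0.0902 0.0899] z near/far 0.0536 0.0534
b
rail L tip(minx) [ 0.55975686 -0.2585818 ] 184 y rng -0.2728 -0.2544
rim n 222 ctr [ 0.5875 -0.2834] span [0.0633 0.0231] z near/far 0.0537 0.054
tb 1655 [0.587 0.189 0.079]
ta 0
```

```bash
python3 -c "
from plant import robot
print(robot.sign_off())"
```

```text
the job is handed in; nothing more can be done
None
```

I handed the job in at about 46.6 s: all three bowls sit level and home in their cradles (within about 1 mm by measurement), and afterwards the lever was swung to its stop and sprang back. The final push tilted the terracotta and grey bowls about 3 mm at the near rim before they settled flat. The lever needed three tries, as the first two passed over the knob without moving it. I confirmed by measurement only that tumbler_b had not moved.

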